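# Archive whole-mount blocks in stack-and-nest totes

### The arm

A 6-joint arm with a two-finger parallel gripper is mounted at the origin on a cart in front of the work surface, level with it; the furniture and walls round the work are solid. World frame = base frame: x ahead of the robot, y to its left, z up, the work surface at z = 0. Lengths are in m, angles in degrees, forces in N, time in s.
With the tool pointing down it reaches from about 0.35 to 0.85 m from the base axis. Payload 8.1 kg.
Tool frame: the origin (TCP) lies at the very end of the fingers, on their centre line; the grasp point (between the pads) lies 19 mm behind it; z points along the fingers, y is the line along which they close (so a half turn about z gives the same grasp; the last joint's range is limited). The gripper opens to 85 mm and grips with 20 to 120 N. Pads are 22 mm wide; open, the fingers measure 114 mm over their backs; the gripper's body (76 mm by 85 mm) begins 54 mm behind the grasp point. The pads swing forward as they close: fully open they stand 13 mm farther back than shut.
Start: joints at [70.508, 7.471, 85.268, -0, 87.261, -4.893], TCP at [0.151, 0.581, 0.231] pointing down, gripper open.
Joint ranges: [-169.43, 169.43], [-51.17, 129.36], [1.28, 143.12], [-76.62, 256.62], [0, 156.53], [-152.29, 152.29]. Speed limits (degrees/s): [136.94, 136.94, 159.86, 180, 180, 180].

### API

Orientations are given as a 3x3 rotation matrix whose columns are the frame's x, y, z axes.
In Python, from bench import bot gives the robot as it stands.
- The arm moves only by the tool jog_arm, never from a script. Its argument "deltas" is a list of rows, each a list of 4 numbers: the shift along the world's x, y, z in mm, then the turn about the world's z in degrees. A call has 1 to 12 rows; each row shifts and turns the commanded pose from where the row before left it; what a row does not reach is not made up. A row lasts 1/12 s, in which the tool goes at most 41.7 mm and 7.16 degrees, less where a joint would pass 70% of its speed; a pose out of reach is approached as far as the arm can. A call is refused whole if a number of a shift passes 41.7 or a number of a turn 7.16, either way. A call with a gripper value outside its range is refused whole. "fingers" is the opening, from 0 (shut) to 1 (fully open), set as the call begins (left out, the last holds). The fingers move at their own pace and stop on an object; the grip force is fixed at half the most. Time passes only in rows, so rows that do not move let the fingers close. It gives the time, the measured TCP pose, the force, the opening and the grip force at its end, in the units of the state.
- bot.observe(): the state, without advancing time (a new reading comes with each control period).
- bot.read_camera(name): name is "scene" or "top" or "wrist"; returns a dict with "pixels" (384x512x3 uint8, blue, green, red), "range_z" (384x512 float32, m along the optical axis (not along the pixel's ray), 0 where there is no reading), "camera_matrix" (3x3 intrinsics, pixels), "rvec" (rotation vector, rad) and "tvec" (3), from world to camera coordinates, as OpenCV has them. Camera axes: x right, y down, z forward; pixel columns grow to the right and rows downward; lengths in m; the calibration is good to about 2 mm. A picture is of the moment at which its call begins.
- bot.finish_job(): hands the job in; it is judged then, once.
Trained networks look in a picture, given as the dict that the camera call returned (one of the last four; its "shot" number tells which), for a name from the list of things; names that differ only in an ending like _2 or _b are one class to them, and where a whole thing is asked for, a point or a joint stands for the part that bears it (a point fixed in the world has none). Each returns a list of dicts, best first, with "score" (0 to 1); they miss things now and then, are a little off and sometimes report something else, mostly with a low value. They report only what shows in the picture. A call takes as long as a camera call. They do not tell look-alikes from the thing itself.
- bot.masks_of(picture, label): "pixels" (384x512 bool, what is visible of it).
- bot.place_of(picture, label): "xyz" ([x, y, z] in m, in the coordinates of the camera as it stood for that picture, good to about 4 mm: a listed point, or the origin of a listed thing).
The state is a dict: "time_s": time; "joint_positions": joint angles; "joint_velocities": joint speeds; "joint_efforts": joint torques, N m; "tool_pos": TCP position; "eef_rot": TCP orientation; "wrist_force": force on the tool from outside, world axes, zero at the start; "torque": the same for the moment, N m; "finger_gap": opening from 0.0 (shut) to 1.0 (fully open); "finger_force": force on a finger pad.
Only numpy, scipy, OpenCV 4.12 (cv2) and the standard library are available. Lean on these libraries where they do the work, as an engineer would, in place of code of your own. Each camera call takes 0.05 s, during which the arm holds its last target. There are 200 camera calls.

### The job

Archive the large-format wax blocks. Lift the green-labelled tote out of the yellow-labelled one it is nested in and pile the yellow blocks squarely on top of one another, flat and along the tote, about the middle of the yellow-labelled tote; then set the green-labelled tote on it turned end for end, so that it stands interlocked on the lower tote's shoulders instead of nesting down onto the blocks. The green blocks go in one square pile, in the same way, in the green-labelled tote; leave the other things on the bench alone.

Things in the scene. Friction and masses are not known exactly. Their poses are not given: they have to be found in the camera images.
- tote_yellow: lower grey stack-and-nest tote, 220 (x) x 66 (y) x 56 mm high, 180 g, walls and floor 2.5 mm. Origin: centre of its underside, z up; its sloping holder with a yellow card is at the -x end. Upper part (z 24 to 56 mm) has plain sides 66 mm apart outside: grip it there, across y at mid-length. Lower body is stepped in: 209.5 x 55.5 mm outside; inside 50.5 mm wide, 181 mm or more long
- tote_yellow_label_end (a point): middle of the top edge of its card end, (-110, 0, 56) mm in the tote's frame. Inside the end walls stand shoulders, tops at z = 48 mm: at the card end one in each corner, at the other end one in the middle; the lower body below has grooves to match, so totes the same way round nest
- tote_green: the same tote with a green card at its -x end. At the start it is nested, same way round, in the yellow-card tote, origin 32 mm above that one's. Set on it turned 180 degrees, its bottom drops 8 mm inside the lower rim (2.7 mm of play each way) and rests on the shoulders, origin 48 mm above the lower one's
- tote_green_label_end (a point): middle of the top edge of its card end, (-110, 0, 56) mm in the tote's frame. The bench to the left (+y) of the nested totes is free for 0.3 m, enough to set this tote down; the blocks start on the right (-y)
- yellow_0: cassette with wax block: yellow base 60 (x) x 43 (y) x 10.5 mm under an off-white wax slab 44 x 36 x 2.5 mm (4 mm towards +x) with pink tissue, 13 mm high in all; 45 g. Origin at the centre of its underside, z up, x along the 60 mm side; either end may lead. Grip the base across its 60 mm ends to set it in a tote. Of the three yellow ones 2 or 3 are present.
- yellow_1: cassette with wax block: yellow base 60 (x) x 43 (y) x 10.5 mm under an off-white wax slab 44 x 36 x 2.5 mm (4 mm towards +x) with pink tissue, 13 mm high in all; 45 g. Origin at the centre of its underside, z up, x along the 60 mm side; either end may lead. Grip the base across its 60 mm ends to set it in a tote. Of the three yellow ones 2 or 3 are present.
- yellow_2: cassette with wax block: yellow base 60 (x) x 43 (y) x 10.5 mm under an off-white wax slab 44 x 36 x 2.5 mm (4 mm towards +x) with pink tissue, 13 mm high in all; 45 g. Origin at the centre of its underside, z up, x along the 60 mm side; either end may lead. Grip the base across its 60 mm ends to set it in a tote. Of the three yellow ones 2 or 3 are present.
- green_0: cassette with wax block: green base 60 (x) x 43 (y) x 10.5 mm under an off-white wax slab 44 x 36 x 2.5 mm (4 mm towards +x) with pink tissue, 13 mm high in all; 45 g. Origin at the centre of its underside, z up, x along the 60 mm side; either end may lead. Grip the base across its 60 mm ends to set it in a tote. Of the three green ones 2 or 3 are present.
- green_1: cassette with wax block: green base 60 (x) x 43 (y) x 10.5 mm under an off-white wax slab 44 x 36 x 2.5 mm (4 mm towards +x) with pink tissue, 13 mm high in all; 45 g. Origin at the centre of its underside, z up, x along the 60 mm side; either end may lead. Grip the base across its 60 mm ends to set it in a tote. Of the three green ones 2 or 3 are present.
- green_2: cassette with wax block: green base 60 (x) x 43 (y) x 10.5 mm under an off-white wax slab 44 x 36 x 2.5 mm (4 mm towards +x) with pink tissue, 13 mm high in all; 45 g. Origin at the centre of its underside, z up, x along the 60 mm side; either end may lead. Grip the base across its 60 mm ends to set it in a tote. Of the three green ones 2 or 3 are present.
- stain_rack: bystander: the nearer of two salmon-coloured slide staining racks, with orange-ended slides, 38 x 88 x 77 mm, origin at the centre of its underside
- amber_bottle: bystander: brown reagent bottle with black cap, 36 mm across, 92 mm high, origin at the centre of its underside
- specimen_cup: bystander: clear specimen cup with yellow lid, 39 mm across, 48 mm high, origin at the centre of its underside
Mind the look-alikes: they are no part of the job. What is shaped like the yellow_2 but purple or red is not meant.

How it is judged:
By the outcome, as a careful person would: the job done as asked, in the order asked, and still so for the second after the job is handed in, with the robot touching nothing.
Of yellow_0, yellow_1, yellow_2 only 2 to 3 are there at a start; the rules pass over those that are not, and their reading is None.
Of green_0, green_1, green_2 only 2 to 3 are there at a start; the rules pass over those that are not, and their reading is None.
At some moment in a run one of yellow_0, yellow_1, yellow_2, green_0, green_1, green_2 may be knocked a few centimetres aside while the robot is not near it.
Once in a run the grip may slacken for a moment while it holds something.
It also fails if it takes over 210 s, if anything falls off the work surface, if the arm or the gripper's body presses on something with over 40 N, if the wrist force passes 120 N, or if a joint passes its speed limit or range.

## Working session

There is one attempt and no reset: what is moved stays moved. The work goes in short steps, Python scripts to look and compute and a tool call to move; the robot and the scene stay as the last step left them, time stands still between calls to the robot, and variables do not carry over. Pictures are saved under pics/ and viewed, at most 14 in all, crops included, and the job is handed in when it is done.

Besides the shell and the picture viewer there is one more tool, called after "Request:" as name(argument=value, ...), one argument or row to a line, values as JSON. jog_arm: Moves the arm, as the interface text tells. Its arguments: {"type":"object","properties":{"deltas":{"type":"array","items":{"type":"array","items":{"type":"number"}}},"fingers":{"type":"number"}},"required":["deltas"]}

```bash
mkdir -p pics; cat > h.py <<'E'
import numpy as np,cv2
from bench import bot
def cam(n):
    p=bot.read_camera(n); p['R']=cv2.Rodrigues(np.array(p['rvec'],float))[0]; p['t']=np.array(p['tvec'],float).ravel(); return p
def world(p):
    K=np.array(p['camera_matrix']);z=p['range_z'].astype(float);v,u=np.mgrid[:z.shape[0],:z.shape[1]]
    c=np.stack([(u-K[0,2])/K[0,0]*z,(v-K[1,2])/K[1,1]*z,z],-1)
    w=(c-p['t'])@p['R']; w[z==0]=np.nan; return w
def c2w(p,x): return p['R'].T@(np.array(x)-p['t'])
E
python3 - <<'E'
from h import *
for n in('top','scene'):
    p=cam(n);cv2.imwrite(f'pics/{n}0.png',cv2.resize(p['pixels'],(768,576),interpolation=cv2.INTER_CUBIC))
    print(n,p['R'].T@-p['t'],p['camera_matrix'][0])
print(bot.observe())
E
```

```text
top [ 0.41480248 -0.0467979   1.37991839] [467.03216416   0.         261.88399052]
scene [ 0.14609624 -0.709223    0.78148915] [386.5951303    0.         254.93051918]
{'time_s': 0.1, 'joint_positions': array([ 7.05094187e+01,  7.51111475e+00,  8.53247627e+01,  8.26209671e-04,
        8.72600455e+01, -4.89264932e+00]), 'joint_velocities': array([-0.05697454, -0.06534766, -0.14543382, -0.08669423, -0.10348027,
        0.03269681]), 'joint_efforts': array([ 2.15168671e-03, -5.70954823e+01, -5.01937723e+01, -6.31501916e-05,
        8.22512840e-03,  2.79042581e-06]), 'tool_pos': array([0.1510233 , 0.58016865, 0.23032932]), 'eef_rot': array([[-9.67718046e-01,  2.52034632e-01, -5.72167960e-04],
       [ 2.52035233e-01,  9.67716780e-01, -1.57342745e-03],
       [ 1.57138326e-04, -1.66684063e-03, -9.99998598e-01]]), 'wrist_force': array([ 0.23952922,  0.06609596, -0.32931778]), 'torque': array([0.04857901, 0.02782472, 0.01452622]), 'finger_force': 0.0, 'finger_gap': 1.0020122041750052}
```

View pics/top0.png

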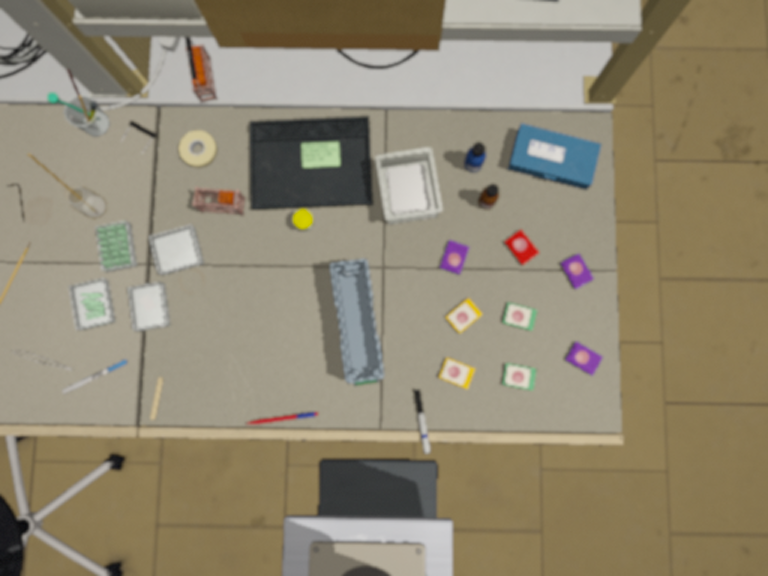

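View pics/scene0.png

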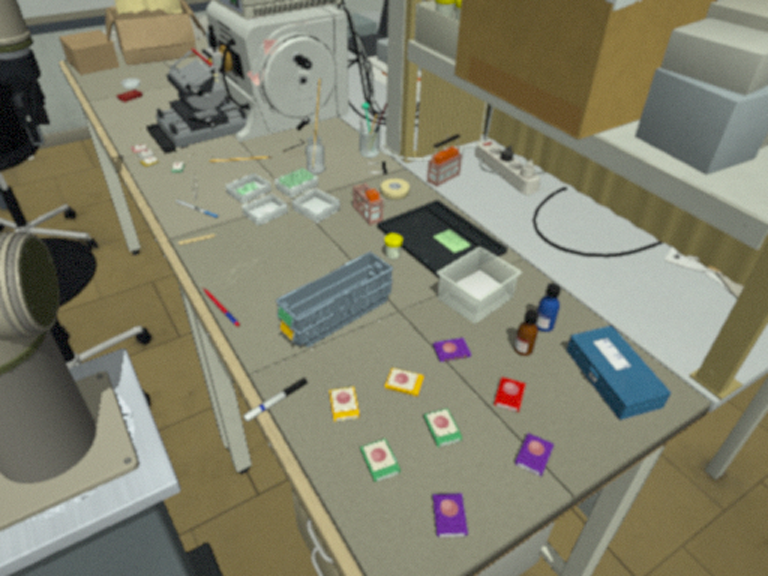

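Top view: nested totes at (355,320) with the card end near the robot. There are two yellow-based blocks at (463,316) and (457,373), and two green-based at (519,316) and (519,377). The purple blocks at (455,257), (576,270), (583,358) and the red one at (521,246) are look-alikes. The stain rack, cup and bottle lie farther off. Next I measure the poses.

```bash
cat >> h.py <<'E'
def rect(pts):
    (c,(a,b),t)=cv2.minAreaRect((pts*1000).astype(np.float32)); 
    if a<b: a,b,t=b,a,t+90
    return np.round([c[0],c[1],a,b,(t+90)%180-90],1)
def blocks(p,w):
    hsv=cv2.cvtColor(p['pixels'],cv2.COLOR_BGR2HSV); out=[]
    for name,lo,hi in(('yellow',15,35),('green',50,85)):
        m=((hsv[...,0]>=lo)&(hsv[...,0]<=hi)&(hsv[...,1]>110)&(hsv[...,2]>60)).astype(np.uint8)
        m=cv2.morphologyEx(m,cv2.MORPH_CLOSE,np.ones((3,3)))
        cs,_=cv2.findContours(m,cv2.RETR_EXTERNAL,cv2.CHAIN_APPROX_NONE)
        for c in cs:
            hull=cv2.convexHull(c)
            if cv2.contourArea(hull)<60: continue
            f=np.zeros_like(m);cv2.drawContours(f,[hull],-1,1,-1)
            q=w[(f>0)&np.isfinite(w[...,2])]
            if len(q)<10: continue
            out.append((name,c.mean(0).ravel().astype(int).tolist(),rect(q[:,:2]).tolist(),round(float(np.median(q[:,2]))*1000,1)))
    return out
E
python3 - <<'E'
from h import *
p=cam('top');w=world(p)
for b in blocks(p,w): print(b)
s=(abs(w[...,0]-.42)<.2)&(abs(w[...,1]-.03)<.12)
for lo,hi in((.075,.1),(.045,.1)):
    q=w[s&(w[...,2]>lo)&(w[...,2]<hi)]; print(rect(q[:,:2]),len(q))
s2=np.isfinite(w[...,2])&(w[...,0]>.25)&(w[...,0]<.75)&(w[...,1]<.25)&(w[...,1]>-.5)
print('floor',np.nanmedian(w[s2][:,2]))
for l in('tote_green','tote_green_label_end','yellow_0','green_0','stain_rack','specimen_cup','amber_bottle'):
    print(l,[(np.round(c2w(p,d['xyz'])*1000).tolist(),round(d['score'],2)) for d in bot.place_of(p,l)])
# overhead height map near left free area
q=w[(w[...,2]>.02)&(w[...,0]>.2)&(w[...,0]<.6)&(w[...,1]>.08)&(w[...,1]<.4)];print(len(q),q[:5])
p=cam('wrist');print(p['R'].T@-p['t'],p['R'].T[:,2],p['camera_matrix'])
E
```

```text
('yellow', [312, 251], [418.9, -189.1, 44.3, 17.6, -24.5], 9.3)
('yellow', [313, 204], [553.2, -196.5, 44.4, 25.5, 48.1], 9.6)
('yellow', [201, 145], [726.7, 140.9, 49.6, 40.9, 44.6], 45.6)
('yellow', [216, 14], [1013.0, 65.0, 346.8, 170.7, 89.9], 412.2)
[516.   25.5 219.4  71.4   9.1] 351
[514.5  25.3 222.9  71.4   9.1] 768
floor -0.0003671174691621373
tote_green [([519.0, 30.0, 36.0], 0.78)]
tote_green_label_end [([412.0, 10.0, 88.0], 0.77)]
yellow_0 [([539.0, -180.0, -2.0], 0.82), ([631.0, -404.0, -3.0], 0.81), ([428.0, -168.0, 1.0], 0.67), ([658.0, -161.0, -1.0], 0.66), ([459.0, -414.0, -0.0], 0.62), ([682.0, -296.0, 5.0], 0.54)]
green_0 [([419.0, -290.0, -2.0], 0.81), ([537.0, -285.0, 1.0], 0.78)]
stain_rack [([754.0, 305.0, 1.0], 0.96)]
specimen_cup [([723.0, 138.0, -2.0], 0.47), ([541.0, -180.0, -2.0], 0.44)]
amber_bottle [([772.0, -227.0, 1.0], 0.53)]
3 [[0.52035542 0.39896969 0.02510716]
 [0.51447802 0.39833316 0.02596227]
 [0.51166466 0.39856651 0.02471233]]
[0.08441732 0.5975515  0.37410719] [ 0.25945968 -0.06748843 -0.96339296] [[290.45084184   0.         265.26822661]
 [  0.         290.45084184 197.94543781]
 [  0.           0.           1.        ]]
```

Request:
jog_arm(
  deltas=[
    [22,-32,0,1.5],
    [22,-34,0,1.5],
    [22,-34,0,1.5],
    [22,-34,0,1.5],
    [22,-34,0,1.5],
    [22,-34,0,1.5],
    [22,-34,0,1.5],
    [22,-34,0,1.5],
    [22,-34,0,1.5],
    [22,-34,0,1.5],
    [22,-34,0,1.5],
    [22,-34,0,1.5],
  ],
  fingers=1,
)

```text
time_s: 1.55
tool_pos: [0.416, 0.1728, 0.2317]
eef_rot: [[-0.998, -0.061, 0.001], [-0.061, 0.998, 0.0], [-0.001, 0.0, -1.0]]
wrist_force: [0.2, -0.2, -0.3]
finger_gap: 0.999
finger_force: 0.0
```

Request:
jog_arm(
  deltas=[
    [22,-34,0,1.5],
    [22,-34,0,1.5],
    [22,-34,0,1.5],
    [22,-34,0,1.2],
    [12,-13,-20,0],
    [0,0,0,0],
    [0,0,0,0],
  ],
)

```text
time_s: 2.13
tool_pos: [0.5146, 0.0248, 0.2099]
eef_rot: [[-0.988, -0.156, -0.003], [-0.156, 0.988, 0.0], [0.003, 0.001, -1.0]]
wrist_force: [0.6, 1.0, 0.5]
finger_gap: 0.998
finger_force: 0.0
```

```bash
cat >> h.py <<'E'
def st():
    o=bot.observe();R=o['eef_rot'];print('t',round(o['time_s'],2),'tcp',np.round(o['tool_pos']*1000,1),'yawy',round(np.degrees(np.arctan2(R[1,1],R[0,1])),2),'j',np.round(o['joint_positions'],0),'F',np.round(o['wrist_force'],1),'gap',round(o['finger_gap'],3),'ff',round(o['finger_force'],1))
E
python3 - <<'E'
from h import *
st()
p=cam('wrist');w=world(p);cv2.imwrite('pics/w1.png',p['pixels'])
s=(abs(w[...,0]-.515)<.15)&(abs(w[...,1]-.025)<.08)
q=w[s&(w[...,2]>.08)&(w[...,2]<.096)];print(rect(q[:,:2]),len(q),np.median(q[:,2]))
for x in range(430,620,20):
    r=q[abs(q[:,0]*1000-x)<4]*1000
    if len(r)>5: print(x,r[:,1].min().round(1),r[:,1].max().round(1))
E
```

```text
t 2.13 tcp [514.6  24.8 209.9] yawy 98.96 j [  -3.   -5.  100.    0.   85. -102.] F [0.6 1.  0.5] gap 0.998 ff 0.0
[518.3  25.4 227.   71.4   9.4] 3670 0.08760852894094498
430 -24.9 47.4
450 -21.4 50.2
470 -18.2 53.3
490 -15.0 54.3
510 -9.7 57.1
530 -6.3 61.0
550 -2.5 66.8
570 -2.0 69.5
590 1.6 73.4
610 5.1 76.3
```

View pics/w1.png

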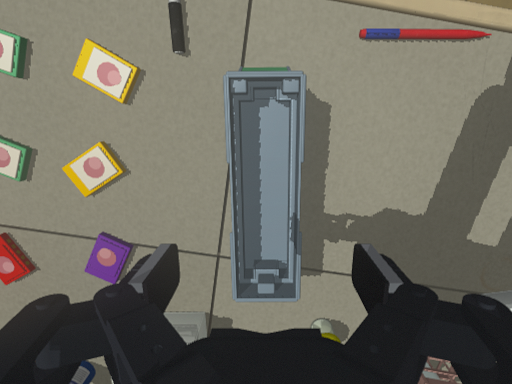

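The wrist view shows the green-card tote (card at top, ~(265,70)) lying straight between the fingers. The block colours match the top view. The measured centre is about (517, 25) with a 9.2° yaw. I'll descend and grip.

Request:
jog_arm(
  deltas=[
    [2,0,-35,0],
    [0,0,-35,0],
    [0,0,-35,0],
    [0,0,-25,0],
    [0,0,-15,0],
    [0,0,-11,0],
    [0,0,0,0],
  ],
)

```text
time_s: 2.77
tool_pos: [0.5156, 0.0268, 0.0537]
eef_rot: [[-0.987, -0.16, -0.003], [-0.16, 0.987, 0.0], [0.003, 0.001, -1.0]]
wrist_force: [-0.1, 0.4, 0.4]
finger_gap: 0.999
finger_force: 0.0
```

Request:
jog_arm(
  deltas=[
    [0,0,0,0],
    [0,0,0,0],
    [0,0,0,0],
    [0,0,0,0],
    [0,0,0,0],
    [0,0,0,0],
    [0,0,0,0],
    [0,0,0,0],
  ],
  fingers=0,
)

```text
time_s: 3.43
tool_pos: [0.5189, 0.0258, 0.0576]
eef_rot: [[-0.987, -0.158, 0.004], [-0.158, 0.987, 0.0], [-0.004, -0.0, -1.0]]
wrist_force: [-2.0, 2.1, 7.0]
finger_gap: 0.764
finger_force: 68.0
```

Request:
jog_arm(
  deltas=[
    [0,0,6,0],
    [0,0,8,0],
    [0,0,10,0],
    [0,0,12,0],
    [0,0,15,0],
    [0,0,20,0],
    [0,0,20,0],
    [0,0,20,0],
    [0,0,0,0],
  ],
)

```text
time_s: 4.18
tool_pos: [0.5202, 0.0255, 0.1724]
eef_rot: [[-0.987, -0.158, 0.008], [-0.158, 0.987, -0.0], [-0.008, -0.002, -1.0]]
wrist_force: [0.5, -0.6, -1.3]
finger_gap: 0.767
finger_force: 67.0
```

```bash
python3 - <<'E'
from h import *
st()
p=cam('scene');cv2.imwrite('pics/s1.png',p['pixels'][100:300,130:380])
p=cam('top');w=world(p)
s=(abs(w[...,0]-.42)<.25)&(abs(w[...,1]-.03)<.12)
q=w[s&(w[...,2]>.12)&(w[...,2]<.2)&(abs(w[...,0]-.515)>.06)]; print(rect(q[:,:2]),len(q),np.median(q[:,2]))
E
```

```text
t 4.18 tcp [520.2  25.5 172.4] yawy 99.1 j [  -3.   -3.  103.   -0.   80. -102.] F [ 0.5 -0.6 -1.3] gap 0.767 ff 67.0
[519.   26.6 233.6  65.7   7.5] 413 0.17105045096510052
```

View pics/s1.png

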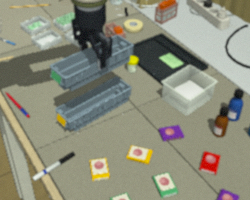

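The scene crop shows the green tote lifted clear (100,62) and the yellow-card tote left on the bench (95,103). I'll turn the green tote over the free bench on the left.

Request:
jog_arm(
  deltas=[
    [0,6,0,-3],
    [0,10,0,-7],
    [0,14,0,-7],
    [0,14,0,-7],
    [0,14,0,-7],
    [0,14,0,-7],
    [0,14,0,-7],
    [0,14,0,-7],
    [0,14,0,-7],
    [0,14,0,-7],
    [0,14,0,-7],
    [0,14,0,-7],
  ],
)

```text
time_s: 5.28
tool_pos: [0.516, 0.182, 0.1642]
eef_rot: [[-0.322, 0.947, -0.003], [0.947, 0.322, -0.001], [0.0, -0.003, -1.0]]
wrist_force: [0.1, -0.7, -1.9]
finger_gap: 0.759
finger_force: 66.8
```

Request:
jog_arm(
  deltas=[
    [0,4,0,-7],
    [0,0,0,-7],
    [0,0,0,-7],
    [0,0,0,-7],
    [0,0,0,-7],
    [0,0,0,-7],
    [0,0,0,-7],
    [0,0,0,-7],
    [0,0,0,-7],
    [0,0,0,-7],
    [0,0,0,-7],
    [0,0,0,-7],
  ],
)

```text
time_s: 6.28
tool_pos: [0.516, 0.1853, 0.1642]
eef_rot: [[0.908, 0.419, -0.003], [0.419, -0.908, -0.001], [-0.003, -0.001, -1.0]]
wrist_force: [0.6, -0.9, -2.0]
finger_gap: 0.759
finger_force: 74.6
```

Request:
jog_arm(
  deltas=[
    [0,0,0,-7],
    [0,0,0,-7],
    [0,0,0,-2],
    [0,0,-25,0],
    [0,0,-30,0],
    [0,0,-30,0],
    [0,0,-20,0],
    [0,0,-15,0],
    [0,0,-10,0],
    [0,0,0,0],
  ],
)

```text
time_s: 7.12
tool_pos: [0.5141, 0.1848, 0.0323]
eef_rot: [[0.987, 0.158, -0.006], [0.158, -0.987, -0.002], [-0.007, 0.001, -1.0]]
wrist_force: [0.2, 0.3, -3.4]
finger_gap: 0.759
finger_force: 74.6
```

```bash
python3 - <<'E'
from h import *
st()
p=cam('top');w=world(p)
s=(abs(w[...,0]-.52)<.2)&(abs(w[...,1]-.19)<.12)
q=w[s&(w[...,2]>.03)&(w[...,2]<.12)&(abs(w[...,0]-.52)>.06)]; print(rect(q[:,:2]),len(q),np.median(q[:,2]))
K=p['camera_matrix']
s=(abs(w[...,0]-.515)<.2)&(abs(w[...,1]-.025)<.09)
q=w[s&(w[...,2]>.047)&(w[...,2]<.064)]; print('yel',rect(q[:,:2]),len(q),np.median(q[:,2]))
E
```

```text
t 7.12 tcp [514.1 184.8  32.3] yawy -80.9 j [ 14.  11. 104.  -0.  66.  95.] F [ 0.2  0.3 -3.4] gap 0.759 ff 74.6
[556.4 137.9 326.4 122.9  -7.4] 341 0.052474126532486225
yel [521.2  26.2 227.1  70.9   9.2] 365 0.054385649969134614
```

Request:
jog_arm(
  deltas=[
    [0,0,-3,0],
    [0,0,-2,0],
    [0,0,-2,0],
    [0,0,0,0],
    [0,0,0,0],
  ],
)

```text
time_s: 7.58
tool_pos: [0.5175, 0.1857, 0.0298]
eef_rot: [[0.987, 0.158, 0.001], [0.158, -0.987, 0.0], [0.001, -0.0, -1.0]]
wrist_force: [1.0, 0.3, -1.5]
finger_gap: 0.761
finger_force: 74.6
```

Request:
jog_arm(
  deltas=[
    [0,0,0,0],
    [0,0,0,0],
    [0,0,0,0],
    [0,0,0,0],
    [0,0,20,0],
    [0,0,30,0],
    [0,0,35,0],
    [0,0,35,0],
    [0,0,35,0],
    [0,0,20,0],
  ],
  fingers=1,
)

```text
time_s: 8.42
tool_pos: [0.5188, 0.1861, 0.2094]
eef_rot: [[0.987, 0.158, 0.006], [0.158, -0.987, 0.001], [0.006, -0.001, -1.0]]
wrist_force: [0.5, 0.3, 0.7]
finger_gap: 1.0
finger_force: 0.0
```

```bash
python3 - <<'E'
from h import *
st()
p=cam('wrist');w=world(p);cv2.imwrite('pics/w2.png',p['pixels'])
s=(abs(w[...,0]-.515)<.2)&(abs(w[...,1]-.185)<.08)
q=w[s&(w[...,2]>.049)&(w[...,2]<.064)]; print('green tote',rect(q[:,:2]),len(q))
p=cam('top');w=world(p)
for b in blocks(p,w)[:6]: print(b)
for l in('yellow_0','green_0'):
    print(l,[(np.round(c2w(p,d['xyz'])*1000).tolist(),round(d['score'],2)) for d in bot.place_of(p,l)])
s=(abs(w[...,0]-.515)<.2)&(abs(w[...,1]-.185)<.07)
q=w[s&(w[...,2]>.045)&(w[...,2]<.064)&(abs(w[...,0]-.515)>.08)]; print('green tote top',rect(q[:,:2]),len(q))
E
```

```text
t 8.42 tcp [518.8 186.1 209.4] yawy -80.9 j [14.  0. 95.  0. 84. 95.] F [0.5 0.3 0.7] gap 1.0 ff 0.0
green tote [515.9 185.1 225.4  71.2   9.4] 2721
('yellow', [312, 251], [418.9, -189.3, 44.5, 17.4, -20.8], 9.6)
('yellow', [313, 204], [553.6, -196.6, 44.6, 24.8, 49.2], 9.5)
('yellow', [201, 145], [726.1, 141.6, 51.1, 40.2, 40.8], 45.2)
('yellow', [216, 14], [1013.0, 64.9, 346.4, 171.3, 90.0], 412.3)
yellow_0 [([461.0, -411.0, -6.0], 0.82), ([540.0, -179.0, -6.0], 0.76), ([680.0, -296.0, 2.0], 0.66), ([426.0, -167.0, 2.0], 0.64), ([658.0, -160.0, -3.0], 0.6), ([631.0, -403.0, 0.0], 0.59), ([515.0, 186.0, 4.0], 0.27)]
green_0 [([542.0, -288.0, -1.0], 0.88), ([418.0, -293.0, -3.0], 0.75)]
green tote top [561.4 177.3 310.2  99.   -2.9] 160
```

Request:
jog_arm(
  deltas=[
    [-2,-20,0,5],
    [-3,-32,0,6],
    [-3,-32,0,6],
    [-3,-32,0,6],
    [-3,-32,0,6],
    [-3,-32,0,6],
    [-3,-32,0,6],
    [-3,-32,0,6],
    [-3,-32,0,6],
    [-3,-32,0,6],
    [-3,-32,0,6],
    [-3,-31,0,5],
  ],
)

```text
time_s: 9.62
tool_pos: [0.4807, -0.1865, 0.202]
eef_rot: [[0.184, 0.983, -0.003], [0.983, -0.184, 0.001], [0.001, -0.003, -1.0]]
wrist_force: [-0.0, -1.7, 0.5]
finger_gap: 1.002
finger_force: 0.0
```

Request:
jog_arm(
  deltas=[
    [0,0,0,0],
    [0,0,0,0],
  ],
)

```text
time_s: 9.78
tool_pos: [0.4808, -0.1863, 0.2021]
eef_rot: [[0.193, 0.981, -0.003], [0.981, -0.193, 0.002], [0.001, -0.004, -1.0]]
wrist_force: [-0.0, 0.7, 0.6]
finger_gap: 0.999
finger_force: 0.0
```

```bash
python3 - <<'E'
from h import *
st()
p=cam('wrist');w=world(p);cv2.imwrite('pics/w3.png',p['pixels'])
for b in blocks(p,w): print(b)
E
```

```text
t 9.78 tcp [ 480.8 -186.3  202.1] yawy -11.12 j [-27.  -5. 101.   0.  84. -16.] F [-0.   0.7  0.6] gap 0.999 ff 0.0
('yellow', [217, 168], [424.1, -168.4, 64.3, 46.0, 69.0], 12.4)
('yellow', [313, 161], [538.8, -181.9, 63.8, 45.2, -49.3], 12.3)
('green', [328, 264], [535.7, -306.7, 38.0, 26.1, -11.0], 11.0)
('green', [339, 229], [555.8, -267.5, 22.4, 8.9, -38.0], 11.2)
```

View pics/w3.png

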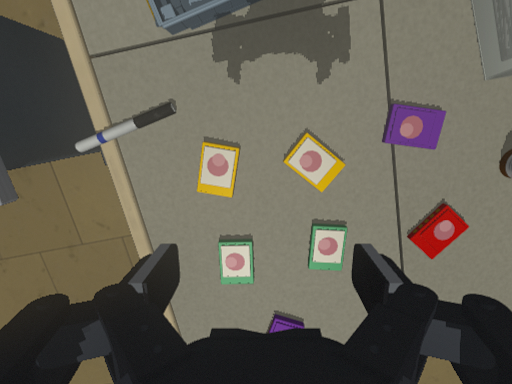

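The wrist view confirms yellow blocks at (217,168) and (313,161), and greens at (237,262) and (328,246). Purple (413,125) and red (438,231) are look-alikes by base colour. I'll take the yellow at (539,-182) with yaw -49° first.

Request:
jog_arm(
  deltas=[
    [9.6,0.7,-20,-6.4],
    [9.6,0.7,-20,-6.4],
    [9.6,0.7,-20,-6.4],
    [9.6,0.7,-20,-6.4],
    [9.6,0.7,-20,-6.4],
    [9.6,0.7,-20,-6.2],
    [0,0,-30,0],
    [0,0,-25,0],
    [0,0,-15,0],
    [0,0,0,0],
    [0,0,0,0],
  ],
)

```text
time_s: 10.75
tool_pos: [0.5386, -0.1793, 0.0128]
eef_rot: [[0.755, 0.655, -0.003], [0.655, -0.755, 0.002], [-0.001, -0.003, -1.0]]
wrist_force: [-0.4, -0.2, -0.8]
finger_gap: 1.003
finger_force: 0.0
```

Request:
jog_arm(
  deltas=[
    [0,-2.5,-7,0],
    [0,0,-6,0],
    [0,0,0,0],
    [0,0,0,0],
  ],
)

```text
time_s: 11.08
tool_pos: [0.5399, -0.1837, 0.0016]
eef_rot: [[0.756, 0.655, 0.0], [0.655, -0.756, -0.0], [0.0, 0.0, -1.0]]
wrist_force: [-0.4, -0.3, -0.6]
finger_gap: 0.998
finger_force: 0.0
```

Request:
jog_arm(
  deltas=[
    [0,0,0,0],
    [0,0,0,0],
    [0,0,0,0],
    [0,0,0,0],
    [0,0,0,0],
    [0,0,0,0],
    [0,0,0,0],
  ],
  fingers=0,
)

```text
time_s: 11.67
tool_pos: [0.5407, -0.1841, 0.0026]
eef_rot: [[0.756, 0.655, 0.002], [0.655, -0.756, -0.001], [0.001, 0.002, -1.0]]
wrist_force: [-0.5, 0.3, 5.8]
finger_gap: 0.672
finger_force: 63.1
```

```bash
python3 - <<'E'
from h import *
st()
E
```

```text
t 11.67 tcp [ 540.7 -184.1    2.6] yawy -49.11 j [-24.  16. 101.   0.  63.  25.] F [-0.5  0.3  5.8] gap 0.672 ff 63.1
```

Request:
jog_arm(
  deltas=[
    [0,0,15,0],
    [0,0,30,0],
    [0,0,35,0],
    [0,0,35,0],
    [-2.5,23,10,6.5],
    [-2.5,23,10,6.5],
    [-2.5,23,10,6.5],
    [-2.5,23,0,6.5],
    [-2.5,23,0,6.5],
    [-2.5,23,0,6.5],
    [-2.5,23,0,6.5],
    [-2.5,23,0,6.5],
  ],
)

```text
time_s: 12.67
tool_pos: [0.5196, 0.0014, 0.1467]
eef_rot: [[-0.056, 0.998, 0.001], [0.998, 0.056, -0.0], [-0.0, 0.001, -1.0]]
wrist_force: [0.5, -0.3, 0.3]
finger_gap: 0.668
finger_force: 64.0
```

Request:
jog_arm(
  deltas=[
    [-2,24,0,6.3],
    [0,0,0,0],
    [0,0,0,0],
  ],
)

```text
time_s: 12.92
tool_pos: [0.5177, 0.0253, 0.1465]
eef_rot: [[-0.161, 0.987, 0.0], [0.987, 0.161, -0.0], [-0.0, 0.0, -1.0]]
wrist_force: [0.3, -1.0, -0.7]
finger_gap: 0.671
finger_force: 64.0
```

```bash
python3 - <<'E'
from h import *
st()
p=cam('wrist');w=world(p);cv2.imwrite('pics/w4.png',p['pixels'])
s=(abs(w[...,0]-.515)<.2)&(abs(w[...,1]-.025)<.08)
q=w[s&(w[...,2]>.048)&(w[...,2]<.064)]; print('yel tote',rect(q[:,:2]),len(q))
p=cam('top');w=world(p)
for b in blocks(p,w): print(b)
s=(abs(w[...,0]-.515)<.2)&(abs(w[...,1]-.025)<.08)
q=w[s&(w[...,2]>.045)&(w[...,2]<.064)]; print('yel tote top',rect(q[:,:2]),len(q))
E
```

```text
t 12.92 tcp [517.7  25.3 146.5] yawy 9.28 j [ -3.  -2. 104.  -0.  78. -12.] F [ 0.3 -1.  -0.7] gap 0.671 ff 64.0
yel tote [519.7  26.1 225.5  70.1   9.3] 4090
('yellow', [312, 251], [418.9, -189.0, 44.6, 17.6, -24.7], 9.5)
('yellow', [201, 145], [726.2, 140.5, 49.2, 40.7, 45.1], 45.8)
('yellow', [216, 14], [1012.4, 65.5, 346.8, 170.9, -89.7], 412.5)
yel tote top [443.4  43.1  92.7  32.9  31. ] 99
```

View pics/w4.png

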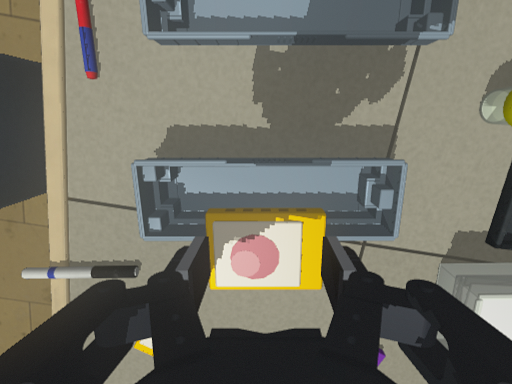

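The wrist view shows the block held square, along the tote, with the yellow-card tote at (270,200) and the free green tote behind it. I'll lower it in.

Request:
jog_arm(
  deltas=[
    [1.5,0.7,-25,0],
    [0,0,-30,0],
    [0,0,-30,0],
    [0,0,-25,0],
    [0,0,-15,0],
    [0,0,-7,0],
    [0,0,0,0],
    [0,0,0,0],
  ],
)

```text
time_s: 13.68
tool_pos: [0.5198, 0.0244, 0.0148]
eef_rot: [[-0.158, 0.987, 0.0], [0.987, 0.158, -0.0], [-0.0, 0.0, -1.0]]
wrist_force: [0.7, -0.2, 0.5]
finger_gap: 0.67
finger_force: 64.0
```

Request:
jog_arm(
  deltas=[
    [0,1.3,-3,0],
    [0,0,-3,0],
    [0,0,-3,0],
    [0,0,0,0],
    [0,0,0,0],
  ],
)

```text
time_s: 14.1
tool_pos: [0.5193, 0.0264, 0.0054]
eef_rot: [[-0.16, 0.987, 0.0], [0.987, 0.16, 0.0], [-0.0, 0.0, -1.0]]
wrist_force: [0.1, 0.8, -0.6]
finger_gap: 0.671
finger_force: 64.0
```

Request:
jog_arm(
  deltas=[
    [0,0,0,0],
    [0,0,0,0],
    [0,0,0,0],
    [0,0,0,0],
    [0,0,20,0],
    [0,0,30,0],
    [0,0,35,0],
    [0,0,35,0],
    [0,0,25,0],
    [0,0,0,0],
  ],
  fingers=1,
)

```text
time_s: 14.93
tool_pos: [0.5233, 0.0262, 0.1575]
eef_rot: [[-0.16, 0.987, 0.011], [0.987, 0.16, -0.0], [-0.002, 0.011, -1.0]]
wrist_force: [1.7, -0.3, 0.6]
finger_gap: 1.001
finger_force: 0.0
```

```bash
python3 - <<'E'
from h import *
st()
p=cam('wrist');w=world(p)
for b in blocks(p,w): print(b)
s=(abs(w[...,0]-.515)<.2)&(abs(w[...,1]-.025)<.08)
q=w[s&(w[...,2]>.048)&(w[...,2]<.064)]; print('yel tote',rect(q[:,:2]),len(q))
E
```

```text
t 14.93 tcp [523.3  26.2 157.5] yawy 9.21 j [ -3.  -2. 103.   0.  79. -12.] F [ 1.7 -0.3  0.6] gap 1.001 ff 0.0
('yellow', [175, 316], [462.0, -63.0, 215.4, 25.1, 77.6], 10.5)
('yellow', [259, 183], [517.3, 27.4, 61.4, 41.2, 9.2], 15.1)
('yellow', [500, 105], [721.8, 127.8, 57.0, 28.5, -38.4], 46.0)
yel tote [520.   25.7 225.1  71.4   9.4] 4698
```

Request:
jog_arm(
  deltas=[
    [-11,-21.6,0,6.6],
    [-11,-21.6,0,6.6],
    [-11,-21.6,0,6.6],
    [-11,-21.6,0,6.6],
    [-11,-21.6,0,6.6],
    [-11,-21.6,0,6.6],
    [-11,-21.6,0,6.6],
    [-11,-21.6,0,6.6],
    [-11,-21.6,0,7],
    [0,0,0,0],
    [0,0,0,0],
  ],
)

```text
time_s: 15.9
tool_pos: [0.4193, -0.1685, 0.149]
eef_rot: [[-0.932, 0.362, -0.002], [0.362, 0.932, 0.001], [0.002, 0.0, -1.0]]
wrist_force: [-0.5, 0.2, 0.1]
finger_gap: 1.0
finger_force: 0.0
```

```bash
python3 - <<'E'
from h import *
st()
p=cam('wrist');w=world(p)
for b in blocks(p,w): print(b)
E
```

```text
t 15.9 tcp [ 419.3 -168.5  149. ] yawy 68.76 j [-28. -13. 114.   0.  79. -97.] F [-0.5  0.2  0.1] gap 1.0 ff 0.0
('yellow', [490, 202], [510.0, 21.6, 94.4, 57.6, 9.7], 15.0)
('yellow', [269, 192], [426.8, -167.6, 62.8, 47.2, 69.1], 12.4)
('yellow', [459, 107], [405.0, 11.3, 52.1, 8.7, -81.0], 42.6)
('green', [201, 314], [476.5, -255.3, 215.5, 66.4, -30.7], 12.5)
```

Request:
jog_arm(
  deltas=[
    [6,0.5,-35,0],
    [0,0,-40,0],
    [0,0,-35,0],
    [0,0,-20,0],
    [0,0,-11,0],
    [0,0,0,0],
    [0,0,0,0],
    [0,0,0,0],
  ],
)

```text
time_s: 16.62
tool_pos: [0.4278, -0.1679, 0.011]
eef_rot: [[-0.934, 0.358, 0.002], [0.358, 0.934, -0.001], [-0.003, -0.0, -1.0]]
wrist_force: [0.9, -0.3, 0.4]
finger_gap: 0.998
finger_force: 0.0
```

Request:
jog_arm(
  deltas=[
    [-1.5,0,-5,0],
    [0,0,-4,0],
    [0,0,0,0],
    [0,0,0,0],
  ],
)

```text
time_s: 16.95
tool_pos: [0.4248, -0.1676, 0.0005]
eef_rot: [[-0.933, 0.359, 0.0], [0.359, 0.933, -0.0], [-0.0, -0.0, -1.0]]
wrist_force: [-0.4, 0.2, 0.5]
finger_gap: 1.001
finger_force: 0.0
```

Request:
jog_arm(
  deltas=[
    [0,0,0,0],
    [0,0,0,0],
    [0,0,0,0],
    [0,0,0,0],
    [0,0,0,0],
    [0,0,0,0],
    [0,0,0,0],
  ],
  fingers=0,
)

```text
time_s: 17.53
tool_pos: [0.4253, -0.1679, 0.0011]
eef_rot: [[-0.934, 0.358, 0.001], [0.358, 0.934, -0.0], [-0.001, -0.0, -1.0]]
wrist_force: [-2.3, 0.6, 6.8]
finger_gap: 0.677
finger_force: 63.8
```

Request:
jog_arm(
  deltas=[
    [0,0,15,0],
    [0,0,35,0],
    [0,0,40,0],
    [10.4,21.6,30,-6.6],
    [10.4,21.6,20,-6.6],
    [10.4,21.6,0,-6.6],
    [10.4,21.6,0,-6.6],
    [10.4,21.6,0,-6.6],
    [10.4,21.6,0,-6.6],
    [10.4,21.6,0,-6.6],
    [10.4,21.6,0,-6.6],
    [10.4,21.6,0,-6.7],
  ],
)

```text
time_s: 18.53
tool_pos: [0.5187, 0.028, 0.1403]
eef_rot: [[-0.159, 0.987, 0.0], [0.987, 0.159, -0.0], [-0.0, -0.0, -1.0]]
wrist_force: [0.1, 0.4, -0.5]
finger_gap: 0.674
finger_force: 64.4
```

Request:
jog_arm(
  deltas=[
    [0,0,0,0],
    [0,0,0,0],
    [0,0,0,0],
  ],
)

```text
time_s: 18.78
tool_pos: [0.5181, 0.0266, 0.1401]
eef_rot: [[-0.168, 0.986, -0.001], [0.986, 0.168, -0.0], [-0.0, -0.001, -1.0]]
wrist_force: [-0.1, -0.2, -0.6]
finger_gap: 0.67
finger_force: 64.4
```

```bash
python3 - <<'E'
from h import *
st()
p=cam('wrist');w=world(p);cv2.imwrite('pics/w5.png',p['pixels'])
hsv=cv2.cvtColor(p['pixels'],cv2.COLOR_BGR2HSV)
for b in blocks(p,w): print(b)
s=(abs(w[...,0]-.515)<.2)&(abs(w[...,1]-.025)<.08)
q=w[s&(w[...,2]>.048)&(w[...,2]<.064)]; print('yel tote',rect(q[:,:2]),len(q))
E
```

```text
t 18.78 tcp [518.1  26.6 140.1] yawy 9.66 j [ -3.  -2. 104.  -0.  77. -12.] F [-0.1 -0.2 -0.6] gap 0.67 ff 64.4
('yellow', [265, 254], [525.6, -24.5, 145.0, 126.8, -80.2], 151.5)
('yellow', [266, 189], [518.2, 26.3, 62.8, 44.2, 11.4], 15.1)
yel tote [519.7  26.1 225.1  70.6   9.5] 4360
```

View pics/w5.png

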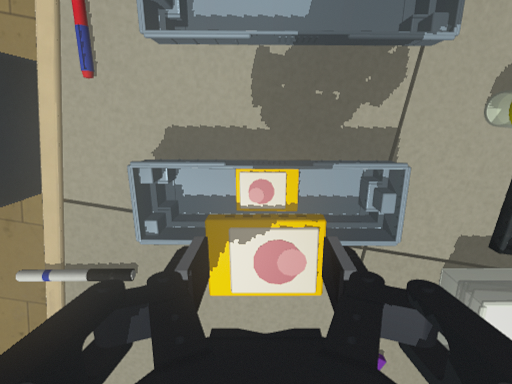

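The wrist view shows the first block flat at the tote's middle (265,188) with the second held square above it. I'll lower it onto the pile.

Request:
jog_arm(
  deltas=[
    [0.5,0,-30,-0.3],
    [0,0,-30,0],
    [0,0,-30,0],
    [0,0,-20,0],
    [0,0,0,0],
    [0,0,0,0],
    [0,0,0,0],
  ],
)

```text
time_s: 19.42
tool_pos: [0.5199, 0.0262, 0.0319]
eef_rot: [[-0.16, 0.987, 0.002], [0.987, 0.16, -0.0], [-0.0, 0.002, -1.0]]
wrist_force: [0.6, 0.3, -0.1]
finger_gap: 0.674
finger_force: 64.3
```

Request:
jog_arm(
  deltas=[
    [-0.6,0.3,-5,0],
    [0,0,-4,0],
    [0,0,-3,0],
    [0,0,-2.5,0],
    [0,0,0,0],
    [0,0,0,0],
  ],
)

```text
time_s: 19.92
tool_pos: [0.5187, 0.0271, 0.0166]
eef_rot: [[-0.16, 0.987, 0.001], [0.987, 0.16, -0.0], [-0.0, 0.001, -1.0]]
wrist_force: [-4.2, 0.1, 7.2]
finger_gap: 0.675
finger_force: 65.2
```

Request:
jog_arm(
  deltas=[
    [0,0,0.5,0],
    [0,0,0,0],
    [0,0,0,0],
    [0,0,0,0],
    [0,0,0,0],
    [0,0,20,0],
    [0,0,30,0],
    [0,0,35,0],
    [0,0,35,0],
    [0,0,25,0],
    [0,0,0,0],
    [0,0,0,0],
  ],
  fingers=1,
)

```text
time_s: 20.92
tool_pos: [0.5198, 0.0271, 0.1635]
eef_rot: [[-0.16, 0.987, 0.004], [0.987, 0.16, -0.0], [-0.001, 0.004, -1.0]]
wrist_force: [-0.6, 0.1, -0.9]
finger_gap: 0.999
finger_force: 0.0
```

```bash
python3 - <<'E'
from h import *
st()
p=cam('wrist');w=world(p);cv2.imwrite('pics/w6.png',p['pixels'][:300,100:450])
for b in blocks(p,w): print(b)
s=(abs(w[...,0]-.515)<.2)&(abs(w[...,1]-.025)<.08)
q=w[s&(w[...,2]>.048)&(w[...,2]<.064)]; print('yel tote',rect(q[:,:2]),len(q))
s=(abs(w[...,0]-.515)<.2)&(abs(w[...,1]-.185)<.08)
q=w[s&(w[...,2]>.048)&(w[...,2]<.064)]; print('green tote',rect(q[:,:2]),len(q))
p=cam('top')
for l in('yellow_0','green_0'):
    print(l,[(np.round(c2w(p,d['xyz'])*1000).tolist(),round(d['score'],2)) for d in bot.place_of(p,l)])
E
```

```text
t 20.92 tcp [519.8  27.1 163.5] yawy 9.2 j [ -3.  -3. 103.  -0.  80. -12.] F [-0.6  0.1 -0.9] gap 0.999 ff 0.0
('yellow', [263, 186], [516.7, 23.7, 62.8, 48.0, 9.1], 27.8)
('yellow', [500, 107], [721.2, 128.4, 55.7, 29.5, -40.2], 46.1)
yel tote [519.9  25.7 225.   71.3   9.5] 4452
green tote [560.2 165.4 311.5  74.5  -1.8] 3016
yellow_0 [([459.0, -411.0, -3.0], 0.87), ([654.0, -163.0, -4.0], 0.86), ([678.0, -295.0, 3.0], 0.73), ([631.0, -406.0, -2.0], 0.55)]
green_0 [([420.0, -288.0, 0.0], 0.78), ([538.0, -288.0, -2.0], 0.59), ([515.0, 182.0, 3.0], 0.18)]
```

View pics/w6.png

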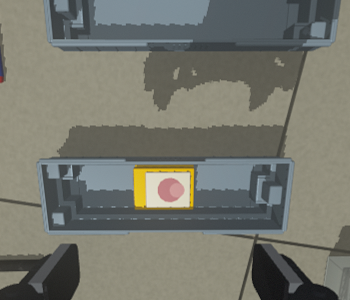

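The pile of two yellow blocks is square in the middle (crop (165,187)), top at 28 mm. Now the green tote.

Request:
jog_arm(
  deltas=[
    [0,14,0,-7],
    [0,14,0,-7],
    [0,14,0,-7],
    [0,14,0,-7],
    [0,14,0,-7],
    [0,14,0,-7],
    [0,14,0,-7],
    [0,14,0,-7],
    [0,14,0,-7],
    [-2,14,0,-7],
    [0,14,0,-7],
    [0,5,0,-7],
  ],
)

```text
time_s: 22.12
tool_pos: [0.5151, 0.1875, 0.1594]
eef_rot: [[0.966, 0.257, -0.003], [0.257, -0.966, -0.0], [-0.003, -0.001, -1.0]]
wrist_force: [0.1, 1.0, 0.7]
finger_gap: 1.002
finger_force: 0.0
```

Request:
jog_arm(
  deltas=[
    [0,0,0,-6],
    [0,0,0,0],
    [0,0,0,0],
  ],
)

```text
time_s: 22.37
tool_pos: [0.5155, 0.186, 0.1598]
eef_rot: [[0.987, 0.163, -0.002], [0.163, -0.987, -0.001], [-0.002, 0.0, -1.0]]
wrist_force: [-0.2, -0.3, 0.1]
finger_gap: 1.0
finger_force: 0.0
```

```bash
python3 - <<'E'
from h import *
st()
p=cam('wrist');w=world(p)
s=(abs(w[...,0]-.515)<.2)&(abs(w[...,1]-.185)<.07)
q=w[s&(w[...,2]>.048)&(w[...,2]<.064)]; print('green tote',rect(q[:,:2]),len(q))
s=(abs(w[...,0]-.515)<.2)&(abs(w[...,1]-.025)<.08)
q=w[s&(w[...,2]>.048)&(w[...,2]<.064)]; print('yel tote',rect(q[:,:2]),len(q))
E
```

```text
t 22.37 tcp [515.5 186.  159.8] yawy -80.59 j [14.  2. 98. -0. 80. 95.] F [-0.2 -0.3  0.1] gap 1.0 ff 0.0
green tote [515.2 185.  226.7  71.2   9.4] 4339
yel tote [531.   27.  202.9  72.8   9.4] 4292
```

Request:
jog_arm(
  deltas=[
    [0,-1,-35,-0.3],
    [0,0,-35,0],
    [0,0,-30,0],
    [0,0,-25,0],
    [0,0,-10,0],
    [0,0,0,0],
    [0,0,0,0],
  ],
)

```text
time_s: 23.0
tool_pos: [0.5163, 0.185, 0.0266]
eef_rot: [[0.988, 0.156, -0.001], [0.156, -0.988, -0.0], [-0.001, 0.0, -1.0]]
wrist_force: [-0.5, -0.0, -0.1]
finger_gap: 1.001
finger_force: 0.0
```

Request:
jog_arm(
  deltas=[
    [0,0,0,0],
    [0,0,0,0],
    [0,0,0,0],
    [0,0,0,0],
    [0,0,0,0],
    [0,0,0,0],
    [0,0,0,0],
  ],
  fingers=0,
)

```text
time_s: 23.58
tool_pos: [0.5185, 0.1857, 0.029]
eef_rot: [[0.988, 0.155, 0.004], [0.155, -0.988, 0.001], [0.005, -0.0, -1.0]]
wrist_force: [-1.1, -1.4, 6.4]
finger_gap: 0.756
finger_force: 68.3
```

Request:
jog_arm(
  deltas=[
    [0,0,10,0],
    [0,0,20,0],
    [0,0,30,0],
    [0,0,30,0],
    [0,0,30,0],
    [0,-10,0,0],
    [0,-20,0,0],
    [0,-30,0,0],
    [0,-30,0,0],
    [0,-30,0,0],
    [0,-25,0,0],
    [0,-14,0,0],
  ],
)

```text
time_s: 24.58
tool_pos: [0.5161, 0.0234, 0.147]
eef_rot: [[0.988, 0.153, 0.001], [0.153, -0.988, -0.001], [0.0, 0.001, -1.0]]
wrist_force: [0.6, 0.0, -2.1]
finger_gap: 0.757
finger_force: 67.2
```

Request:
jog_arm(
  deltas=[
    [0,0,0,0],
    [0,0,0,0],
  ],
)

```text
time_s: 24.75
tool_pos: [0.5163, 0.0255, 0.1468]
eef_rot: [[0.988, 0.153, 0.001], [0.153, -0.988, 0.0], [0.001, -0.0, -1.0]]
wrist_force: [1.0, -0.4, -2.0]
finger_gap: 0.76
finger_force: 67.2
```

```bash
python3 - <<'E'
from h import *
st()
p=cam('wrist');w=world(p);cv2.imwrite('pics/w7.png',p['pixels'])
K=p['camera_matrix']
def ends(w,zlo,zhi):
    th=np.radians(9.2);c=np.array([.518,.026]);u=np.array([np.cos(th),np.sin(th)]);v=np.array([-u[1],u[0]])
    s=(w[...,2]>zlo)&(w[...,2]<zhi)&(abs(w[...,0]-.518)<.14)&(abs(w[...,1]-.026)<.08)
    q=w[s]; d=(q[:,:2]-c)*1000; a=d@u; b=d@v
    return len(q),np.percentile(a,[0.5,99.5]).round(1),np.percentile(b,[0.5,99.5]).round(1),rect(q[:,:2]),round(float(np.median(q[:,2])),4)
print(ends(w,.15,.185)); print(ends(w,.049,.062))
p=cam('top');w=world(p); print(ends(w,.15,.185)); print(ends(w,.049,.062))
E
```

```text
t 24.75 tcp [516.3  25.5 146.8] yawy -81.21 j [ -3.  -2. 104.   0.  78.  78.] F [ 1.  -0.4 -2. ] gap 0.76 ff 67.2
(22632, array([-42.1, 104.6]), array([-44.4,  43.3]), array([545.6,  29.5, 155.4,  92.5,   8.3]), 0.1699)Traceback (most recent call last):
  File "<stdin>", line 10, in <module>
  File "<stdin>", line 9, in ends
    return _quantile_unchecked(
        a, q, axis, out, overwrite_input, method, keepdims, weights)
    return _ureduce(a,
                    func=_quantile_ureduce_func,
    ...<5 lines>...
                    overwrite_input=overwrite_input,
                    method=method)
    r = func(a, **kwargs)
    result = _quantile(arr,
                       quantiles=q,
    ...<2 lines>...
                       out=out,
                       weights=wgt)
    slices_having_nans = np.isnan(arr[-1, ...])
                                  ~~~^^^^^^^^^
IndexError: index -1 is out of bounds for axis 0 with size 0
```

View pics/w7.png

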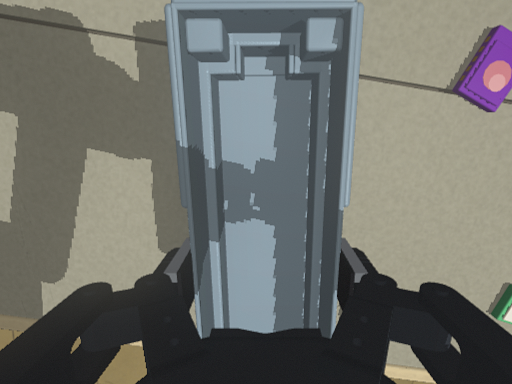

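The wrist view shows the held green tote with its two-corner-shoulder (card) end away from the robot, at (265,35). It's now turned end for end. I'll measure its alignment from the top camera.

```bash
cat >> h.py <<'E'
def ends(w,zlo,zhi,gap=.06):
    th=np.radians(9.2);c=np.array([.518,.026]);u=np.array([np.cos(th),np.sin(th)]);v=np.array([-u[1],u[0]])
    d=(w[...,:2]-c)@np.stack([u,v],1)*1000
    s=(w[...,2]>zlo)&(w[...,2]<zhi)&(abs(d[...,0])<130)&(abs(d[...,1])<50)&(abs(d[...,0])>gap*1000)
    d=d[s]; f=d[:,0]>0
    return len(d),'along',np.percentile(d[:,0],[1,99]).round(1),'across-near',np.percentile(d[~f,1],[3,97]).round(1),'far',np.percentile(d[f,1],[3,97]).round(1)
E
python3 - <<'E'
from h import *
p=cam('top');w=world(p);print(ends(w,.155,.183))
p=cam('scene');w=world(p);print('scene g',ends(w,.155,.183));print('scene y',ends(w,.046,.062,0))
cv2.imwrite('pics/s2.png',cv2.resize(p['pixels'][150:250,180:280],(600,600)))
E
```

```text
(169, 'along', array([-115.4,  113. ]), 'across-near', array([-4.5, 36.3]), 'far', array([-32.1,  18.6]))
scene g (545, 'along', array([-117.9,  105.4]), 'across-near', array([-32.4,  36.5]), 'far', array([-32.2,  35.2]))
scene y (598, 'along', array([-112.9,  112.6]), 'across-near', array([-34.8,  34.2]), 'far', array([-34.1,  34.9]))
```

Request:
jog_arm(
  deltas=[
    [1.5,0,-15,0],
    [1.5,0,-20,0],
    [0,-0.5,-15,0],
    [0,0,0,0],
    [0,0,0,0],
    [0,0,0,0],
  ],
)

```text
time_s: 25.4
tool_pos: [0.5198, 0.0262, 0.0973]
eef_rot: [[0.988, 0.156, 0.001], [0.156, -0.988, 0.0], [0.001, 0.0, -1.0]]
wrist_force: [0.6, -0.4, -2.5]
finger_gap: 0.763
finger_force: 67.1
```

```bash
python3 - <<'E'
from h import *
st()
for n in('top','scene'):
    p=cam(n);w=world(p);print(n,'g',ends(w,.108,.135));print('y',ends(w,.046,.062,0))
cv2.imwrite('pics/s3.png',cv2.resize(p['pixels'][145:245,170:280],(770,600)))
p=cam('wrist');w=world(p);print('wr y',ends(w,.046,.062,0),ends(w,.108,.135,.04))
E
```

```text
t 25.4 tcp [519.8  26.2  97.3] yawy -81.04 j [ -3.   1. 106.   0.  72.  78.] F [ 0.6 -0.4 -2.5] gap 0.763 ff 67.1
top g (165, 'along', array([-111.9,  114.4]), 'across-near', array([-6. , 35.6]), 'far', array([-33. ,  21.1]))Traceback (most recent call last):
  File "<stdin>", line 4, in <module>
  File "h.py", line 35, in ends
    return len(d),'along',np.percentile(d[:,0],[1,99]).round(1),'across-near',np.percentile(d[~f,1],[3,97]).round(1),'far',np.percentile(d[f,1],[3,97]).round(1)
                                                                              ~~~~~~~~~~~~~^^^^^^^^^^^^^^^^
    return _quantile_unchecked(
        a, q, axis, out, overwrite_input, method, keepdims, weights)
    return _ureduce(a,
                    func=_quantile_ureduce_func,
    ...<5 lines>...
                    overwrite_input=overwrite_input,
                    method=method)
    r = func(a, **kwargs)
    result = _quantile(arr,
                       quantiles=q,
    ...<2 lines>...
                       out=out,
                       weights=wgt)
    slices_having_nans = np.isnan(arr[-1, ...])
                                  ~~~^^^^^^^^^
IndexError: index -1 is out of bounds for axis 0 with size 0
```

```bash
python3 - <<'E'
from h import *
def side(w,zlo,zhi):
    th=np.radians(9.2);c=np.array([.518,.026]);u=np.array([np.cos(th),np.sin(th)]);v=np.array([-u[1],u[0]])
    d=(w[...,:2]-c)@np.stack([u,v],1)*1000
    s=(w[...,2]>zlo)&(w[...,2]<zhi)&(abs(d[...,0])<130)&(d[...,1]<-20)&(d[...,1]>-50)
    d=d[s];return len(d),np.percentile(d[:,0],[1,99]).round(1),np.percentile(d[:,1],[5,50]).round(1),np.polyfit(d[:,0],d[:,1],1).round(3)
p=cam('scene');w=world(p)
print('g side',side(w,.096,.116));print('y side',side(w,.03,.052))
cv2.imwrite('pics/s3.png',cv2.resize(p['pixels'][145:245,170:280],(770,600)))
E
```

```text
g side (348, array([-112.1,  104.3]), array([-33.8, -31.1]), array([-4.0000e-03, -3.1174e+01]))
y side (373, array([-114.8,  109.5]), array([-33.5, -31.6]), array([-9.0000e-03, -3.1238e+01]))
```

View pics/s3.png

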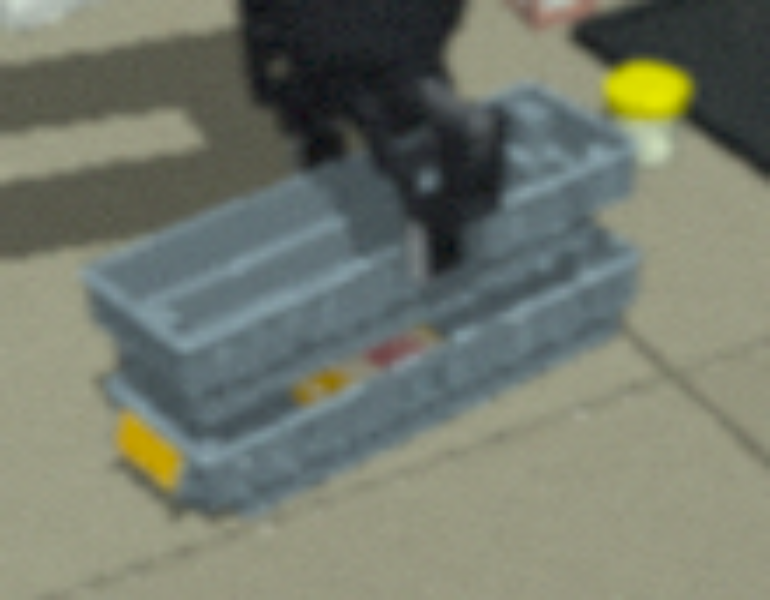

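The scene crop shows the green tote hovering parallel, straight over the yellow-card tote, aligned within about 1.5 mm. I'll lower it.

Request:
jog_arm(
  deltas=[
    [0.5,0,-5,0],
    [0,0,-4,0],
    [0,0,-3,0],
    [0,0,-3,0],
    [0,0,-2,0],
    [0,0,-2,0],
    [0,0,0,0],
    [0,0,0,0],
  ],
)

```text
time_s: 26.17
tool_pos: [0.521, 0.0255, 0.0806]
eef_rot: [[0.988, 0.155, 0.002], [0.155, -0.988, -0.0], [0.002, 0.001, -1.0]]
wrist_force: [-10.3, -0.2, 26.3]
finger_gap: 0.755
finger_force: 70.9
```

Request:
jog_arm(
  deltas=[
    [-0.8,-0.1,2,0],
    [-1,-0.2,0,0],
    [0,0,-1,0],
    [0,0,-1,0],
    [0,0,0,0],
  ],
)

```text
time_s: 26.58
tool_pos: [0.5197, 0.0253, 0.0806]
eef_rot: [[0.988, 0.155, 0.003], [0.155, -0.988, -0.0], [0.003, 0.001, -1.0]]
wrist_force: [-8.2, 1.2, 26.5]
finger_gap: 0.757
finger_force: 71.0
```

```bash
python3 - <<'E'
from h import *
st()
p=cam('scene');w=world(p)
th=np.radians(9.2);c=np.array([.518,.026]);u=np.array([np.cos(th),np.sin(th)]);v=np.array([-u[1],u[0]])
d=(w[...,:2]-c)@np.stack([u,v],1)*1000
for n,lo,hi in(('near',-110,-60),('far',60,105)):
    s=(d[...,0]>lo)&(d[...,0]<hi)&(abs(d[...,1])<40)&(w[...,2]>.08)
    print(n,'rim z',np.percentile(w[s][:,2],[90,97]).round(4))
cv2.imwrite('pics/s4.png',cv2.resize(p['pixels'][145:245,170:280],(770,600)))
E
```

```text
t 26.58 tcp [519.7  25.3  80.6] yawy -81.1 j [ -3.   2. 107.   0.  70.  78.] F [-8.2  1.2 26.5] gap 0.757 ff 71.0
near rim z [0.4955 0.5271]
far rim z [0.1048 0.1055]
```

View pics/s4.png

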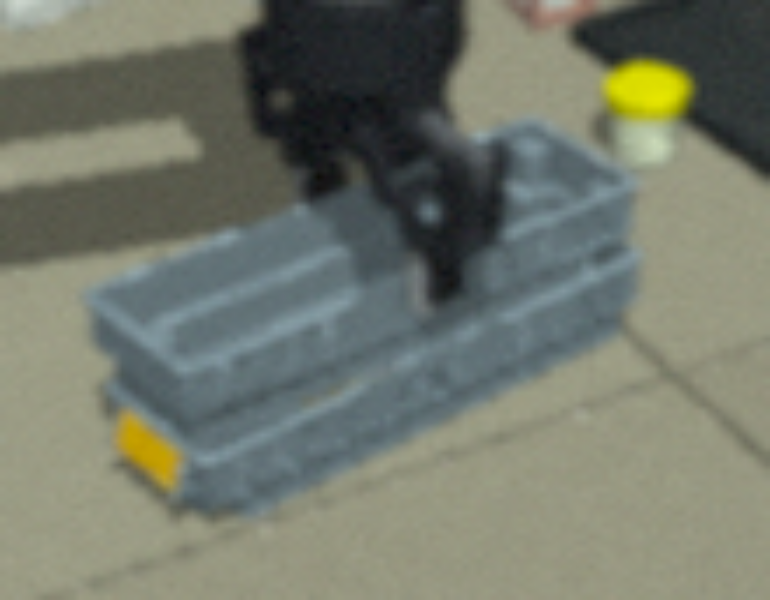

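```bash
python3 - <<'E'
from h import *
p=cam('scene');w=world(p)
th=np.radians(9.2);c=np.array([.518,.026]);u=np.array([np.cos(th),np.sin(th)]);v=np.array([-u[1],u[0]])
d=(w[...,:2]-c)@np.stack([u,v],1)*1000
for lo in range(-110,110,20):
    s=(d[...,0]>lo)&(d[...,0]<lo+20)&(d[...,1]<-25)&(d[...,1]>-38)&(w[...,2]>.02)&(w[...,2]<.13)
    z=w[s][:,2]; print(lo,np.percentile(z,98).round(4), end=' | ')
E
```

```text
-110 0.1125 | -90 0.1114 | -70 0.1111 | -50 0.1093 | -30 0.1203 | -10 0.1149 | 10 0.1005 | 30 0.1067 | 50 0.1064 | 70 0.1061 | 90 0.1049 |
```

The scene crop shows the near (card) end still perched on the lower rim at (180,440) while the far end is seated. So the green tote sits a few mm too far towards -x. I'll raise it slightly and shift forward.

Request:
jog_arm(
  deltas=[
    [0,0,3,0],
    [0,0,3,0],
    [1.5,0.2,0,0],
    [1.5,0.2,0,0],
    [1,0.2,0,0],
    [0,0,0,0],
  ],
)

```text
time_s: 27.18
tool_pos: [0.5216, 0.026, 0.0824]
eef_rot: [[0.988, 0.155, -0.001], [0.155, -0.988, 0.0], [-0.001, -0.0, -1.0]]
wrist_force: [-0.1, 0.3, -2.4]
finger_gap: 0.76
finger_force: 67.4
```

```bash
cat >> h.py <<'E'
def rims():
    p=cam('scene');w=world(p)
    th=np.radians(9.2);c=np.array([.518,.026]);u=np.array([np.cos(th),np.sin(th)]);v=np.array([-u[1],u[0]])
    d=(w[...,:2]-c)@np.stack([u,v],1)*1000
    for lo in range(-110,110,20):
        s=(d[...,0]>lo)&(d[...,0]<lo+20)&(d[...,1]<-25)&(d[...,1]>-38)&(w[...,2]>.02)&(w[...,2]<.13)
        print(lo,np.percentile(w[s][:,2],98).round(4), end=' | ')
    for zl,zh in((.085,.104),(.03,.05)):
        s=(w[...,2]>zl)&(w[...,2]<zh)&(abs(d[...,0])<130)&(d[...,1]<-20)&(d[...,1]>-50); e=d[s]
        print('\nside',np.percentile(e[:,0],[1,99]).round(1),np.polyfit(e[:,0],e[:,1],1).round(3))
    return p
E
python3 -c "
from h import *
st();rims()"
```

```text
t 27.18 tcp [521.6  26.   82.4] yawy -81.1 j [ -3.   3. 106.  -0.  71.  78.] F [-0.1  0.3 -2.4] gap 0.76 ff 67.4
-110 0.1143 | -90 0.1125 | -70 0.1134 | -50 0.1112 | -30 0.1114 | -10 0.1228 | 10 0.1018 | 30 0.1087 | 50 0.1081 | 70 0.1075 | 90 0.1079 | 
side [-110.9  106.5] [-6.0000e-03 -3.1665e+01]

side [-114.2  109.7] [-1.1000e-02 -3.1358e+01]
```

Request:
jog_arm(
  deltas=[
    [1,0.1,-2,0],
    [0,0,-2,0],
    [0,0,-2,0],
    [0,0,0,0],
    [0,0,0,0],
  ],
)

```text
time_s: 27.65
tool_pos: [0.5233, 0.026, 0.0777]
eef_rot: [[0.988, 0.155, 0.001], [0.155, -0.988, -0.0], [0.001, 0.0, -1.0]]
wrist_force: [-3.2, -0.2, 3.2]
finger_gap: 0.761
finger_force: 68.2
```

```bash
python3 -c "
from h import *
st();rims()"
```

```text
t 27.65 tcp [523.3  26.   77.7] yawy -81.1 j [ -3.   3. 106.  -0.  70.  78.] F [-3.2 -0.2  3.2] gap 0.761 ff 68.2
-110 0.1071 | -90 0.1068 | -70 0.1069 | -50 0.1059 | -30 0.1049 | -10 0.1204 | 10 0.0959 | 30 0.1041 | 50 0.1058 | 70 0.1042 | 90 0.1046 | 
side [-109.2  108.9] [-4.0000e-03 -3.2079e+01]

side [-112.   110.1] [-7.0000e-03 -3.1409e+01]
```

Request:
jog_arm(
  deltas=[
    [0,0,-1,0],
    [0,0,-1,0],
    [0,0,0,0],
  ],
)

```text
time_s: 27.95
tool_pos: [0.5235, 0.026, 0.0769]
eef_rot: [[0.988, 0.155, 0.001], [0.155, -0.988, -0.0], [0.001, 0.0, -1.0]]
wrist_force: [-9.4, -0.7, 16.3]
finger_gap: 0.762
finger_force: 69.4
```

Request:
jog_arm(
  deltas=[
    [0,0,0,0],
    [0,0,0,0],
    [0,0,0,0],
    [0,0,0,0],
    [0,0,20,0],
    [0,0,30,0],
    [0,0,30,0],
    [0,0,30,0],
    [0,0,0,0],
    [0,0,0,0],
  ],
  fingers=1,
)

```text
time_s: 28.78
tool_pos: [0.5247, 0.026, 0.1877]
eef_rot: [[0.988, 0.155, 0.005], [0.155, -0.988, -0.0], [0.005, 0.001, -1.0]]
wrist_force: [-0.1, -0.6, -0.9]
finger_gap: 1.0
finger_force: 0.0
```

```bash
python3 -c "
from h import *
st();p=rims();cv2.imwrite('pics/s5.png',cv2.resize(p['pixels'][145:245,170:280],(770,600)))
p=cam('wrist');w=world(p)
print(ends(w,.094,.115,0))
"
```

```text
t 28.78 tcp [524.7  26.  187.7] yawy -81.1 j [ -3.  -3. 101.   0.  82.  78.] F [-0.1 -0.6 -0.9] gap 1.0 ff 0.0
-110 0.1047 | -90 0.1047 | -70 0.1046 | -50 0.1051 | -30 0.1048 | -10 0.105 | 10 0.1051 | 30 0.105 | 50 0.1039 | 70 0.1059 | 90 0.1045 | 
side [-109.6  111.1] [-1.0000e-03 -3.1434e+01]

side [-114.1  109.1] [-8.0000e-03 -3.1175e+01]
(5974, 'along', array([-109.2,  113.9]), 'across-near', array([-35.7,  33.4]), 'far', array([-35.9,  33.2]))
```

View pics/s5.png

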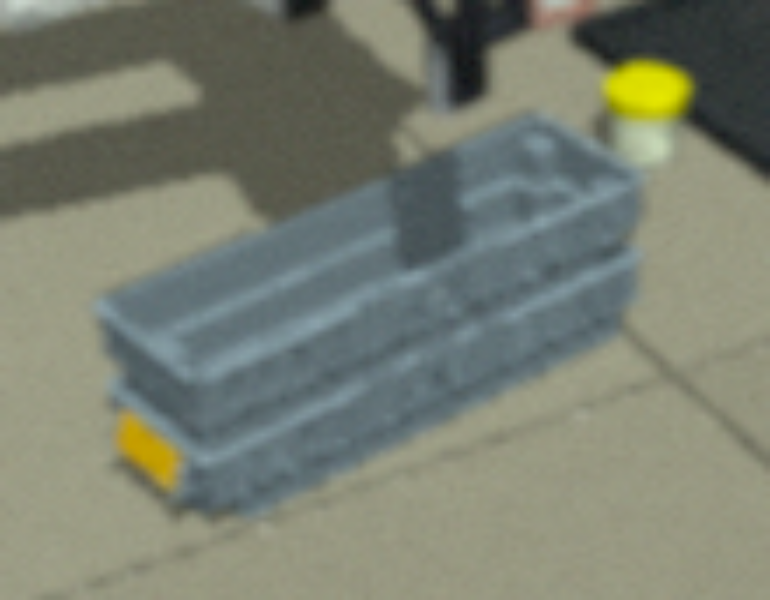

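The crop shows the green tote sitting level on the lower one, rim at 104.7 mm along its whole length (104 expected), so it's interlocked. Now the green blocks.

Request:
jog_arm(
  deltas=[
    [-5,-25,0,0],
    [-6,-35,0,0],
    [-6,-35,0,0],
    [-6,-35,0,0],
    [-6,-35,0,0],
    [-6,-35,0,0],
    [-6,-35,0,0],
    [-6,-35,0,0],
    [-4,-30,0,0],
    [-3,-10,0,0],
    [0,0,0,0],
    [0,0,0,0],
  ],
)

```text
time_s: 29.88
tool_pos: [0.4681, -0.2834, 0.1835]
eef_rot: [[0.988, 0.153, -0.002], [0.153, -0.988, 0.002], [-0.002, -0.003, -1.0]]
wrist_force: [0.3, 0.4, -0.8]
finger_gap: 1.0
finger_force: 0.0
```

```bash
python3 - <<'E'
from h import *
st()
p=cam('wrist');w=world(p);cv2.imwrite('pics/w8.png',p['pixels'])
for b in blocks(p,w): print(b)
E
```

```text
t 29.88 tcp [ 468.1 -283.4  183.5] yawy -81.18 j [-37.   1.  97.   0.  82.  45.] F [ 0.3  0.4 -0.8] gap 1.0 ff 0.0
('green', [278, 236], [403.6, -309.8, 13.8, 10.3, -15.6], 10.7)
```

View pics/w8.png

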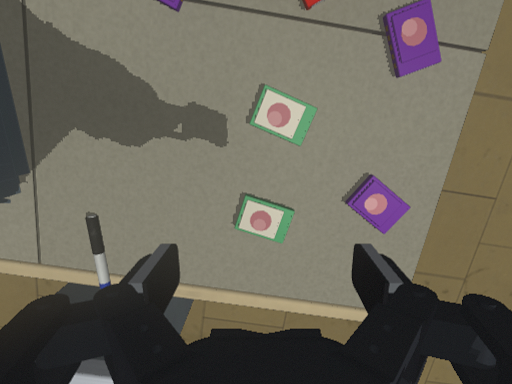

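The view shows two greens at (283,114) and (265,218), and purples at (412,38) and (377,204). The colour threshold missed the greens, so I'll segment by height.

```bash
cat >> h.py <<'E'
def hblocks(p,w,lo=.006,hi=.02):
    z=w[...,2]; m=((z>lo)&(z<hi)&(w[...,0]>.3)&(w[...,0]<.72)&(w[...,1]<-.08)).astype(np.uint8)
    m=cv2.morphologyEx(m,cv2.MORPH_OPEN,np.ones((3,3)))
    n,l,s,c=cv2.connectedComponentsWithStats(m)
    for i in range(1,n):
        if s[i,4]<150: continue
        px=p['pixels'][l==i]; h=cv2.cvtColor(px[None],cv2.COLOR_BGR2HSV)[0]; h=h[h[:,1]>60]
        q=w[l==i]; print(c[i].astype(int),rect(q[:,:2]),'hue',np.median(h[:,0]) if len(h) else None,'z',np.median(q[:,2]).round(4))
E
python3 - <<'E'
from h import *
p=cam('wrist');w=world(p);hblocks(p,w)
E
```

```text
[413  37] [ 630.  -404.7   60.4   44.3   28.8] hue 138.0 z 0.0124
[283 115] [ 538.1 -291.    60.    43.1   76. ] hue 68.0 z 0.0125
[378 204] [ 458.7 -415.    61.2   43.1   60. ] hue 138.0 z 0.0125
[264 218] [ 421.5 -289.1   59.9   43.4   80.3] hue 68.0 z 0.0125
[ 98 249] [349.7 -98.8  91.3  13.5  10.8] hue 115.0 z 0.0119
```

Request:
jog_arm(
  deltas=[
    [14,-1.5,-20,-6],
    [14,-1.5,-25,-6],
    [14,-1.5,-30,-6],
    [14,-1.5,-30,-4.8],
    [14,-1.5,-30,0],
    [0,0,-25,0],
    [0,0,-13,0],
    [0,0,0,0],
    [0,0,0,0],
    [0,0,0,0],
  ],
)

```text
time_s: 30.82
tool_pos: [0.5402, -0.2917, 0.0144]
eef_rot: [[0.971, -0.24, 0.002], [-0.24, -0.971, -0.001], [0.003, 0.001, -1.0]]
wrist_force: [-0.7, -0.1, 1.1]
finger_gap: 0.999
finger_force: 0.0
```

```bash
python3 - <<'E'
from h import *
st()
E
```

```text
t 30.82 tcp [ 540.2 -291.7   14.4] yawy -103.87 j [-33.  21.  93.   0.  66.  71.] F [-0.7 -0.1  1.1] gap 0.999 ff 0.0
```

Request:
jog_arm(
  deltas=[
    [-1.5,0.7,-7,0],
    [0,0,-6,0],
    [0,0,0,0],
    [0,0,0,0],
  ],
)

```text
time_s: 31.15
tool_pos: [0.5371, -0.2907, -0.0009]
eef_rot: [[0.971, -0.24, -0.0], [-0.24, -0.971, 0.0], [-0.001, -0.0, -1.0]]
wrist_force: [0.4, 1.1, 0.2]
finger_gap: 1.002
finger_force: 0.0
```

Request:
jog_arm(
  deltas=[
    [0,0,0,0],
    [0,0,0,0],
    [0,0,0,0],
    [0,0,0,0],
    [0,0,0,0],
    [0,0,0,0],
    [0,0,0,0],
  ],
  fingers=0,
)

```text
time_s: 31.73
tool_pos: [0.5382, -0.2913, 0.0002]
eef_rot: [[0.971, -0.24, 0.001], [-0.24, -0.971, -0.001], [0.002, 0.001, -1.0]]
wrist_force: [-0.6, -0.5, 5.8]
finger_gap: 0.677
finger_force: 64.6
```

Request:
jog_arm(
  deltas=[
    [0,0,15,0],
    [0,0,30,0],
    [0,0,35,0],
    [0,0,35,0],
    [0,10,35,7],
    [-1,20,20,7],
    [-1,20,0,7],
    [-1,20,0,7],
    [-1,20,0,7],
    [-1,20,0,7],
    [-1,20,0,7],
    [-1,20,0,7],
  ],
)

```text
time_s: 32.73
tool_pos: [0.53, -0.1397, 0.1689]
eef_rot: [[0.738, 0.675, -0.001], [0.675, -0.738, 0.0], [-0.0, -0.001, -1.0]]
wrist_force: [0.4, 0.1, -0.4]
finger_gap: 0.681
finger_force: 64.2
```

Request:
jog_arm(
  deltas=[
    [-1,20,0,7],
    [-1,20,0,7],
    [-1,20,0,7],
    [-1,20,0,7],
    [-2,20,0,7],
    [-2,20,0,7],
    [-2,20,0,7],
    [0,20,0,7],
    [0,6.5,0,1],
    [0,0,0,0],
    [0,0,0,0],
  ],
)

```text
time_s: 33.65
tool_pos: [0.5204, 0.0255, 0.1691]
eef_rot: [[-0.156, 0.988, -0.0], [0.988, 0.156, -0.0], [-0.0, -0.0, -1.0]]
wrist_force: [-0.8, -0.2, -0.4]
finger_gap: 0.681
finger_force: 64.2
```

```bash
python3 - <<'E'
from h import *
st()
p=cam('wrist');w=world(p)
print(ends(w,.094,.115,0))
E
```

```text
t 33.65 tcp [520.4  25.5 169.1] yawy 8.97 j [ -3.  -3. 102.  -0.  80. -12.] F [-0.8 -0.2 -0.4] gap 0.681 ff 64.2
(5880, 'along', array([-109.7,  112.9]), 'across-near', array([-33.5,  34.5]), 'far', array([-33.9,  34.6]))
```

Request:
jog_arm(
  deltas=[
    [0,0.4,-30,0.2],
    [0,0,-35,0],
    [0,0,-20,0],
    [0,0,-14,0],
    [0,0,0,0],
    [0,0,0,0],
    [0,0,0,0],
  ],
)

```text
time_s: 34.28
tool_pos: [0.5214, 0.0254, 0.0715]
eef_rot: [[-0.16, 0.987, 0.002], [0.987, 0.16, -0.0], [-0.0, 0.001, -1.0]]
wrist_force: [-0.2, -0.7, 0.1]
finger_gap: 0.675
finger_force: 64.2
```

Request:
jog_arm(
  deltas=[
    [-1,0.4,-7,0],
    [0,0,-5,0],
    [0,0,-3,0],
    [0,0,-2.5,0],
    [0,0,-2,0],
    [0,0,0,0],
    [0,0,0,0],
  ],
)

```text
time_s: 34.87
tool_pos: [0.5196, 0.0266, 0.0508]
eef_rot: [[-0.162, 0.987, 0.0], [0.987, 0.162, -0.0], [-0.0, 0.0, -1.0]]
wrist_force: [-0.0, -0.1, 0.3]
finger_gap: 0.675
finger_force: 64.2
```

Request:
jog_arm(
  deltas=[
    [0,0,-1,0],
    [0,0,0,0],
    [0,0,0,0],
  ],
)

```text
time_s: 35.12
tool_pos: [0.5197, 0.0266, 0.0506]
eef_rot: [[-0.162, 0.987, 0.0], [0.987, 0.162, -0.0], [-0.0, 0.0, -1.0]]
wrist_force: [-4.3, 0.7, 7.3]
finger_gap: 0.677
finger_force: 65.1
```

Request:
jog_arm(
  deltas=[
    [0,0,0,0],
    [0,0,0,0],
    [0,0,0,0],
    [0,0,0,0],
    [0,0,20,0],
    [0,0,30,0],
    [0,0,35,0],
    [0,0,30,0],
    [0,0,20,0],
    [0,0,0,0],
    [0,0,0,0],
  ],
  fingers=1,
)

```text
time_s: 36.03
tool_pos: [0.5206, 0.0265, 0.1864]
eef_rot: [[-0.162, 0.987, 0.003], [0.987, 0.162, -0.0], [-0.001, 0.003, -1.0]]
wrist_force: [-0.2, 0.4, -0.4]
finger_gap: 0.999
finger_force: 0.0
```

```bash
cat >> h.py <<'E'
def pile(w,lo,hi):
    s=(w[...,2]>lo)&(w[...,2]<hi)&(abs(w[...,0]-.52)<.045)&(abs(w[...,1]-.026)<.04)
    q=w[s]; print('pile',rect(q[:,:2]),len(q),np.percentile(q[:,2],[10,50,90]).round(4))
E
python3 - <<'E'
from h import *
st()
p=cam('wrist');w=world(p)
print(ends(w,.094,.115,0)); pile(w,.057,.07)
p=cam('top');w=world(p);hblocks(p,w)
E
```

```text
t 36.03 tcp [520.6  26.5 186.4] yawy 9.3 j [ -3.  -4. 101.  -0.  82. -12.] F [-0.2  0.4 -0.4] gap 0.999 ff 0.0
(6214, 'along', array([-109.7,  112.8]), 'across-near', array([-34.4,  34.5]), 'far', array([-34.2,  34.3]))
pile [518.9  30.   97.3  60.4   9. ] 3111 [0.0604 0.0631 0.0646]
[346 163] [ 677.6 -294.    60.1   42.    38.5] hue 1.0 z 0.0119
[301 171] [ 654.3 -160.8   52.4   42.4  -14.8] hue 141.0 z 0.0122
[383 179] [ 631.7 -403.2   58.9   43.4   28.5] hue 141.0 z 0.012
[388 238] [ 459.6 -412.8   60.    44.2   58.5] hue 141.0 z 0.0116
[345 250] [ 422.5 -286.9   60.2   42.6   79.6] hue 66.0 z 0.0113
```

Request:
jog_arm(
  deltas=[
    [-8.2,-26.2,0,5.9],
    [-8.2,-26.2,0,5.9],
    [-8.2,-26.2,0,5.9],
    [-8.2,-26.2,0,5.9],
    [-8.2,-26.2,0,5.9],
    [-8.2,-26.2,0,5.9],
    [-8.2,-26.2,0,5.9],
    [-8.2,-26.2,0,5.9],
    [-8.2,-26.2,-15,5.9],
    [-8.2,-26.2,-15,5.9],
    [-8.2,-26.2,-15,5.9],
    [-8.2,-26.2,0,6],
  ],
)

```text
time_s: 37.13
tool_pos: [0.4179, -0.2869, 0.1342]
eef_rot: [[-0.986, 0.165, -0.006], [0.165, 0.986, 0.005], [0.007, 0.004, -1.0]]
wrist_force: [0.2, 0.1, 0.1]
finger_gap: 0.999
finger_force: 0.0
```

Request:
jog_arm(
  deltas=[
    [0,0,0,0],
    [0,0,0,0],
  ],
)

```text
time_s: 37.3
tool_pos: [0.4195, -0.2881, 0.1377]
eef_rot: [[-0.985, 0.174, -0.003], [0.174, 0.985, 0.002], [0.003, 0.002, -1.0]]
wrist_force: [-0.6, 0.3, -0.3]
finger_gap: 1.0
finger_force: 0.0
```

```bash
python3 - <<'E'
from h import *
st()
p=cam('wrist');w=world(p);hblocks(p,w)
E
```

```text
t 37.3 tcp [ 419.5 -288.1  137.7] yawy 79.99 j [ -40.   -3.  106.    0.   77. -120.] F [-0.6  0.3 -0.3] gap 1.0 ff 0.0
[464  72] [346.6 -98.6  96.3  13.6  10.8] hue 116.0 z 0.0118
[265 191] [ 419.7 -288.4   60.3   42.6   80. ] hue 67.0 z 0.0125
[142 241] [ 457.  -413.9   59.8   43.6   60.2] hue 138.0 z 0.0115
```

Request:
jog_arm(
  deltas=[
    [1,-0.3,-30,0],
    [0,0,-40,0],
    [0,0,-30,0],
    [0,0,-20,0],
    [0,0,-9,0],
    [0,0,0,0],
    [0,0,0,0],
  ],
)

```text
time_s: 37.93
tool_pos: [0.4226, -0.2876, 0.0113]
eef_rot: [[-0.985, 0.17, -0.0], [0.17, 0.985, 0.0], [0.0, 0.0, -1.0]]
wrist_force: [-0.1, -0.0, 0.4]
finger_gap: 0.998
finger_force: 0.0
```

Request:
jog_arm(
  deltas=[
    [-1.5,-0.5,-6,0],
    [0,0,-5,0],
    [0,0,0,0],
    [0,0,0,0],
  ],
)

```text
time_s: 38.27
tool_pos: [0.4208, -0.2889, 0.0002]
eef_rot: [[-0.985, 0.17, 0.0], [0.17, 0.985, -0.0], [-0.0, -0.0, -1.0]]
wrist_force: [-0.4, -0.1, 0.2]
finger_gap: 1.002
finger_force: 0.0
```

Request:
jog_arm(
  deltas=[
    [0,0,0,0],
    [0,0,0,0],
    [0,0,0,0],
    [0,0,0,0],
    [0,0,0,0],
    [0,0,0,0],
    [0,0,0,0],
  ],
  fingers=0,
)

```text
time_s: 38.85
tool_pos: [0.4213, -0.2893, 0.0008]
eef_rot: [[-0.985, 0.17, 0.001], [0.17, 0.985, -0.001], [-0.001, -0.001, -1.0]]
wrist_force: [-1.0, 0.2, 5.6]
finger_gap: 0.674
finger_force: 64.2
```

Request:
jog_arm(
  deltas=[
    [0,0,15,0],
    [0,0,35,0],
    [0,0,40,0],
    [0,0,40,0],
    [8.2,26.3,35,-5.9],
    [8.2,26.3,10,-5.9],
    [8.2,26.3,0,-5.9],
    [8.2,26.3,0,-5.9],
    [8.2,26.3,0,-5.9],
    [8.2,26.3,0,-5.9],
    [8.2,26.3,0,-5.9],
    [8.2,26.3,0,-5.9],
  ],
)

```text
time_s: 39.85
tool_pos: [0.4859, -0.0786, 0.1727]
eef_rot: [[-0.54, 0.842, 0.0], [0.842, 0.54, -0.0], [-0.0, 0.0, -1.0]]
wrist_force: [1.2, 0.3, -0.6]
finger_gap: 0.679
finger_force: 64.3
```

Request:
jog_arm(
  deltas=[
    [8.2,26.3,0,-5.9],
    [8.2,26.3,0,-5.9],
    [8.2,26.3,0,-5.9],
    [8.2,26.3,0,-6],
    [0,0,0,0],
    [0,0,0,0],
  ],
)

```text
time_s: 40.35
tool_pos: [0.5185, 0.0264, 0.1725]
eef_rot: [[-0.165, 0.986, -0.0], [0.986, 0.165, -0.0], [-0.0, -0.0, -1.0]]
wrist_force: [0.5, -0.4, -1.9]
finger_gap: 0.676
finger_force: 64.3
```

```bash
cat >> h.py <<'E'
def gpile(p,w,lo=.056,hi=.085):
    hsv=cv2.cvtColor(p['pixels'],cv2.COLOR_BGR2HSV)
    m=((hsv[...,0]>50)&(hsv[...,0]<85)&(hsv[...,1]>70)).astype(np.uint8)&((w[...,2]>lo)&(w[...,2]<hi)&(abs(w[...,0]-.52)<.06)&(abs(w[...,1]-.026)<.04)).astype(np.uint8)
    q=w[m>0]; print('green pile',rect(q[:,:2]),len(q),np.median(q[:,2]).round(4))
E
python3 - <<'E'
from h import *
st()
p=cam('wrist');w=world(p)
print(ends(w,.094,.115,0)); gpile(p,w)
E
```

```text
t 40.35 tcp [518.5  26.4 172.5] yawy 9.51 j [ -3.  -3. 102.  -0.  81. -12.] F [ 0.5 -0.4 -1.9] gap 0.676 ff 64.3
(5665, 'along', array([-109.7,  112.9]), 'across-near', array([-34. ,  34.6]), 'far', array([-34. ,  34.5]))
green pile [518.3  28.5  59.7  38.2   9.6] 803 0.061
```

Request:
jog_arm(
  deltas=[
    [0.2,0,-30,-0.3],
    [0,0,-30,0],
    [0,0,-20,0],
    [0,0,-9,0],
    [0,0,0,0],
    [0,0,0,0],
    [0,0,0,0],
  ],
)

```text
time_s: 40.98
tool_pos: [0.52, 0.0247, 0.0854]
eef_rot: [[-0.156, 0.988, 0.003], [0.988, 0.156, -0.0], [-0.001, 0.003, -1.0]]
wrist_force: [-0.0, -0.2, -0.3]
finger_gap: 0.678
finger_force: 64.3
```

Request:
jog_arm(
  deltas=[
    [-0.5,1.5,-7,0.2],
    [0,0,-6,0],
    [0,0,-3,0],
    [0,0,-3,0],
    [0,0,-1.5,0],
    [0,0,0,0],
    [0,0,0,0],
  ],
)

```text
time_s: 41.57
tool_pos: [0.5182, 0.0268, 0.0642]
eef_rot: [[-0.16, 0.987, -0.0], [0.987, 0.16, -0.0], [-0.0, -0.0, -1.0]]
wrist_force: [-6.6, 0.3, 13.4]
finger_gap: 0.675
finger_force: 65.7
```

Request:
jog_arm(
  deltas=[
    [0.7,0.1,1,0],
    [0,0,0,0],
    [0,0,-0.6,0],
    [0,0,0,0],
  ],
)

```text
time_s: 41.9
tool_pos: [0.5193, 0.0269, 0.0643]
eef_rot: [[-0.16, 0.987, 0.001], [0.987, 0.16, 0.0], [-0.0, 0.001, -1.0]]
wrist_force: [-2.2, 1.0, 9.1]
finger_gap: 0.677
finger_force: 65.3
```

Request:
jog_arm(
  deltas=[
    [0,0,0,0],
    [0,0,0,0],
    [0,0,0,0],
    [0,0,0,0],
    [0,0,20,0],
    [0,0,30,0],
    [0,0,35,0],
    [0,0,30,0],
    [0,0,10,0],
    [0,0,0,0],
    [0,0,0,0],
  ],
  fingers=1,
)

```text
time_s: 42.82
tool_pos: [0.5191, 0.0268, 0.1883]
eef_rot: [[-0.16, 0.987, 0.001], [0.987, 0.16, -0.0], [-0.0, 0.001, -1.0]]
wrist_force: [-0.2, -0.5, -0.1]
finger_gap: 1.001
finger_force: 0.0
```

```bash
python3 - <<'E'
from h import *
st()
rims()
p=cam('wrist');w=world(p);cv2.imwrite('pics/w9.png',p['pixels'])
print(ends(w,.094,.115,0)); gpile(p,w,.07,.085);gpile(p,w,.055,.067)
p=cam('top');w=world(p);hblocks(p,w)
E
```

```text
t 42.82 tcp [519.1  26.8 188.3] yawy 9.2 j [ -3.  -4. 101.  -0.  82. -12.] F [-0.2 -0.5 -0.1] gap 1.001 ff 0.0
-110 0.1055 | -90 0.105 | -70 0.1053 | -50 0.1049 | -30 0.103 | -10 0.1032 | 10 0.1049 | 30 0.1054 | 50 0.1054 | 70 0.1052 | 90 0.1057 | 
side [-109.4  108.8] [-1.0000e-03 -3.1573e+01]

side [-114.7  109.9] [-1.0000e-02 -3.1315e+01]
(6166, 'along', array([-109.7,  112.8]), 'across-near', array([-34. ,  34.6]), 'far', array([-34.4,  34.4]))
green pile [518.2  26.8  60.   42.6   9.3] 1050 0.074
green pile [518.3  23.7  61.4  47.6   8.7] 87 0.0609
[346 163] [ 677.8 -293.7   60.2   42.2   34.7] hue 1.0 z 0.0118
[301 172] [ 651.4 -159.5   49.8   42.3  -17.7] hue 141.0 z 0.012
[384 179] [ 631.3 -403.2   59.5   44.7   28.6] hue 141.0 z 0.0118
[387 238] [ 460.1 -413.1   59.4   42.    60.8] hue 141.0 z 0.0118
```

View pics/w9.png

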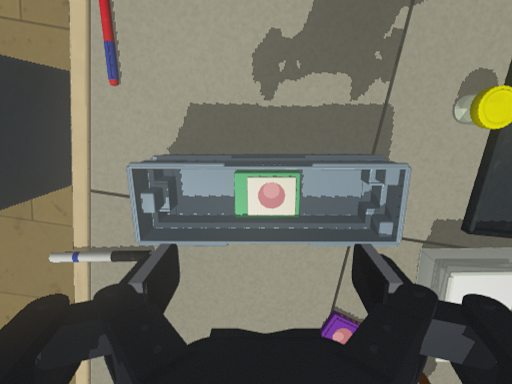

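The picture shows the green pile square at mid-tote (268,195). Its base top is at 74 mm as expected, the tote's card end faces away and the stack is level. No yellow or green blocks remain on the bench, so I'm handing in.

```bash
python3 -c "
from bench import bot
print(bot.finish_job())"
```

```text
the job is handed in; nothing more can be done
None
```

The job is handed in: two yellow blocks are piled mid-tote in the yellow-labelled tote, the green-labelled tote stands turned end for end and level on its shoulders, and two green blocks are piled in it; bench time was about 43 s and no verdict came back.

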